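# Find the high spot of a centrifuge rotor with a dial gauge

### The job

The centrifuge took a knock in the van, so check its rotor for run-out: take the rotor lid off and set it down gently, right way up, in the middle of the blue pad, then slide the dial gauge fully home on its rail so that its stylus bears on the rotor rim. Turn the rotor slowly by its brass hand nut (well under half a turn a second), find where the rim runs highest (largest dial reading), and leave the rotor standing with that high spot at the gauge. Do not shift or tip the other things on the bench.

Things in the scene. Friction and masses are not known exactly. Their poses are not given: they have to be found in the camera images.
- centrifuge: White compact centrifuge, casing 220 x 250 x 120 mm high, fixed. Origin on the rotor's upright axis, at table level; x along the casing's width (110 mm to either side), its front with the controls faces -y, 105 mm from the axis.
- hood (a point): Middle of the upper edge of the centrifuge's open hood (white frame, clear window, 200 mm wide), fixed. Hinged 136 mm from the axis on the centrifuge's +y side at 126 mm above the table, it leans away from the rotor and ends 285 mm above the table.
- rotor_top (a point): Where the rotor's axis meets its top face, 150 mm above the table. Aluminium disc of 120 mm diameter with 12 tube holes; rim from 127 to 150 mm above the table. It sits 1.5 mm off-centre in a direction that nothing on it shows, so the rim at the gauge rises and falls smoothly once a turn (a cosine of the rotor's angle: one high and one low spot).
- rotor_lid: Blue rotor lid, 139 mm across and 85 mm high in all, about 0.16 kg, loose on the rotor at the start. Origin at the centre of its lower edge, z up. Its skirt (19 mm deep, 3 mm play round the rotor) covers the rim, its dome (60 mm across, top 58 mm above the origin) covers the hand nut. It lifts straight off; clear of nut and rotor after 35 mm.
- lid_knob (a point): Centre of the lid's black round knob, 28 mm diameter and 24 mm high (from 61 to 85 mm above the lid's lower edge).
- pad: Light-blue bench pad, 200 x 200 x 3 mm, fixed. Origin at the centre of its underside; x and y along its edges.
- gauge (a joint): Position in m of the dial gauge's carriage on its rail: 0 drawn fully back, 0.050 fully home against its stop. It slides with about 1 N of friction and stays where it is left up to 0.034; over the last 10 mm a ball detent draws it on against the stop (5 N) and keeps it there.
- gauge_stand: Stand of the gauge, on a red magnetic base, fixed. Origin on the rotor's axis at table level; the gauge lies on its -y side, and the carriage slides along its +y axis (towards the rotor) to come home. The rail's top is 120 mm above the table, between 138 and 278 mm from the axis.
- gauge_post (a point): Centre of the carriage's upright black grip post, 16 mm wide across the rail, 18 mm along it; it is free from 137 to 183 mm above the table, this point at 165 mm. Home, it stands 195 mm from the rotor's axis. The dial's housing ends 15 mm in front of the post's front face.
- dial (a point): Centre of the white dial face, which looks up, 149 mm above the table; housing 72 mm diameter. Home, it stands 135 mm from the rotor's axis. A stylus with a 7 mm ball sticks out towards the rotor, on a level of 138 mm, the ball on the line to the rotor's axis; with the lid on the rotor it meets the lid's skirt and cannot come home.
- needle (a joint): Angle in rad of the red dial needle: 0 points to the grip post (stylus free), and it turns clockwise seen from above as the rim presses the stylus back, about 1.2 rad for each mm. With the gauge home it swings by about 3.6 rad from the rim's low spot to its high spot, without reaching 0; it lags by up to 0.05 rad behind the turning.
- nut (a point): Centre of the knurled brass hand nut on the rotor's axis, under the lid at the start: 29 mm diameter, 29 mm high, from 152 to 181 mm above the table, this point at 167.5 mm. The rotor turns with it, either way without end, about 0.05 N m of friction; it stays where it is left.
- spindle (a joint): Angle in rad of spindle and rotor, counter-clockwise from above; its zero has nothing to do with the high spot.
- sanitiser: Bystander: clear bottle with a blue cap, 60 mm diameter, 165 mm high, origin under its centre.
- tube_rack: Bystander: white rack full of sample tubes, 58 x 104 mm (x, y), 122 mm high over the caps, origin under its centre.
- swab_carton: Bystander: open white carton of swabs, 100 x 110 mm (x, y), 85 mm high; its open flap leans out over its +x side, to 105 mm from the centre and 140 mm high. Origin under its centre.

How it is judged:
By the outcome, as a careful person would: the job done as asked, in the order asked, and still so for the second after the job is handed in, with the robot touching nothing.
It also fails if it takes over 72 s, if anything falls off the work surface, if the arm or the gripper's body presses on something with over 40 N, if the wrist force passes 120 N, or if a joint passes its speed limit or range.

### The arm

A 6-joint arm with a two-finger parallel gripper is mounted at the origin on the work surface. World frame = base frame: x ahead of the robot, y to its left, z up, the work surface at z = 0. Lengths are in mm, angles in rad, forces in N, time in s.
With the tool pointing down it reaches from about 400 to 825 mm from the base axis. Payload 7 kg.
Tool frame: the origin (TCP) lies between the finger pads; the fingertips stand 19 mm ahead of it and the grasp point (between the pads) is the TCP; y points along the fingers, z is the direction in which the jaws open and shut, and the axes are right-handed (so a half turn about y gives the same grasp; the last joint's range is limited). The gripper opens to 88 mm and grips with 3 to 60 N. Pads are 19 mm wide; open, the fingers measure 130 mm over their backs; the gripper's body (78 mm by 193 mm) begins 47 mm behind the grasp point.
Start: joints at [1.513, 0.359, 0.012, 0, -1.224, -0.288], TCP at [228.799, 635.017, 209.261] pointing down, gripper open.
Joint ranges: [-3.07, 3.07], [-1.43, 2.12], [-1.02, 1.25], [-3.03, 1.67], [-3.05, -0], [-3.03, 3.03]. Speed limits (rad/s): [2.39, 2.39, 3.01, 3.14, 3.14, 3.14].

### API

Orientations are given as a unit quaternion [w, x, y, z].
In Python, from station import sense, camera, job_done gives the robot as it stands.
- The arm moves only by the shell command python3 -m handwheel 'ROWS' [FORCE]. ROWS is JSON, a list of rows, each an object with "dr": the turn, a rotation vector about the tool's x, y, z in rad, a list of three; "translation": the shift along the tool's x, y, z in mm, a list of three; "grip": the gripper command: -1 is shut, 1 is fully open, values between are in proportion. In form: [{"dr": [ax, ay, az], "translation": [tx, ty, tz], "grip": grip}, ...]. A call has 1 to 12 rows; each row shifts and turns the commanded pose from where the row before left it, along the tool's axes as they then stand; what a row does not reach is not made up. A row lasts 1/10 s, in which the tool goes at most 50 mm and 8.59 degrees, less where a joint would pass 70% of its speed; a pose out of reach is approached as far as the arm can. A call with a gripper value outside its range is refused whole. The fingers move at their own pace and stop on an object; FORCE is the grip in N (left out, the last holds). Time passes only in rows, so rows that do not move let the fingers close. It gives the time, the measured TCP pose, the force and the opening at its end, in the units of the state.
- sense(): the state, without advancing time (a new reading comes with each control period).
- camera(name): name is "scene" or "side" or "wrist"; returns a dict with "color" (420x560x3 uint8, blue, green, red), "K" (3x3 intrinsics, pixels), "cam_to_world" (4x4, takes a point from camera to world coordinates). Camera axes: x right, y up, looking along -z (the intrinsics and any distortion apply to the point x, -y, -z); pixel columns grow to the right and rows downward; lengths in mm; the calibration is good to about 2 mm. A picture is of the moment at which its call begins. There is no depth.
- job_done(): hands the job in, once; it reports no verdict.
The state is a dict: "time": time; "qpos": joint angles; "qd": joint speeds; "effort": joint torques, N m; "ee_pos": TCP position; "tcp_rot": TCP orientation; "contact_force": force on the tool from outside, world axes, zero at the start; "torque": the same for the moment, N m; "opening": finger opening in mm.
Only numpy, scipy, OpenCV 4.12 (cv2) and the standard library are available. Lean on these libraries where they do the work, as an engineer would, in place of code of your own. Each camera call takes 0.05 s, during which the arm holds its last target.

## Working session

There is one attempt and no reset: what is moved stays moved. The work goes in short steps, Python scripts to look and compute and a shell command to move; the robot and the scene stay as the last step left them, time stands still between calls to the robot, and variables do not carry over. Pictures are saved under pics/ and viewed, and the job is handed in when it is done.

```bash
ls; mkdir -p pics; python3 - <<'E'
from station import sense,camera
import cv2,numpy as np
print(sense())
for n in ["scene","side","wrist"]:
    c=camera(n); cv2.imwrite(f"pics/a_{n}.png",c["color"]); print(n,c["K"],np.round(c["cam_to_world"],3).tolist(), [k for k in c])
E
```

```text
pics
{'time': 0.0, 'qpos': array([ 1.51310957e+00,  3.59410150e-01,  1.10283239e-02, -3.39095338e-04,
       -1.22410343e+00, -2.88097844e-01]), 'qd': array([-0.00086831, -0.00085299,  0.00047199,  0.00013207, -0.00010608,
        0.0005313 ]), 'effort': array([ 3.70825786e-03, -5.82717776e+01,  2.93049842e+01,  6.99722797e+00,
        6.87510154e-03, -1.50496826e-04]), 'ee_pos': array([228.63787436, 634.52941933, 208.29637763]), 'tcp_rot': array([ 0.12172868, -0.12164201, -0.69595134,  0.69716359]), 'contact_force': array([ 0.32720342,  0.51606804, -1.4408239 ]), 'torque': array([ 0.02974965,  0.04216045, -0.04035674]), 'opening': 87.71839053162033}
scene [[522.52375122   0.         282.89673916]
 [  0.         522.52375122 212.55596516]
 [  0.           0.           1.        ]] [[0.663, -0.601, 0.448, 1235.716], [0.749, 0.528, -0.4, -630.38], [0.004, 0.6, 0.8, 1258.642], [0.0, 0.0, 0.0, 1.0]] ['color', 'K', 'cam_to_world']
side [[519.9824055    0.         281.88977168]
 [  0.         519.9824055  203.60146656]
 [  0.           0.           1.        ]] [[0.819, 0.468, -0.333, 132.402], [-0.574, 0.674, -0.465, -745.491], [0.006, 0.572, 0.821, 1347.669], [0.0, 0.0, 0.0, 1.0]] ['color', 'K', 'cam_to_world']
wrist [[318.15589167   0.         276.09505913]
 [  0.         318.15589167 211.65589861]
 [  0.           0.           1.        ]] [[-0.339, 0.909, 0.243, 293.501], [-0.941, -0.328, -0.085, 611.667], [0.002, -0.258, 0.966, 384.452], [0.0, 0.0, 0.0, 1.0]] ['color', 'K', 'cam_to_world']
```

View pics/a_scene.png

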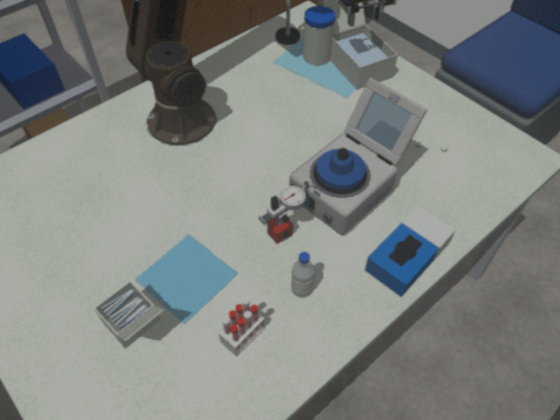

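View pics/a_side.png

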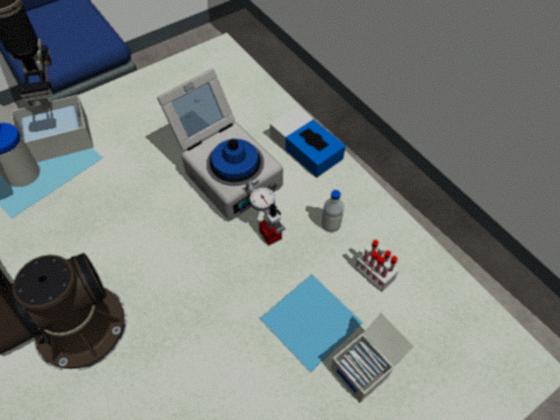

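View pics/a_wrist.png

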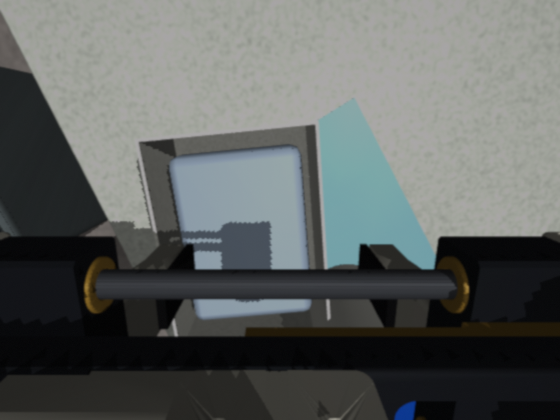

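The scene view shows the centrifuge with its blue lid at about (340,170), the gauge at (290,197), the red base at (280,230), and the pad at (187,277) with the carton, rack and bottle around it. In the side view the knob is at about (234,147) and the pad at (312,321). Next I'll zoom in.

```bash
cat > h.py <<'E'
import numpy as np,cv2
from station import sense,camera
def ray(c,u,v):
    p=np.linalg.inv(c["K"])@[u,v,1.]; d=np.array([p[0],-p[1],-p[2]]); M=np.array(c["cam_to_world"])
    d=M[:3,:3]@d; return M[:3,3],d/np.linalg.norm(d)
def plane(c,u,v,z):
    o,d=ray(c,u,v); return o+d*(z-o[2])/d[2]
def tri(c1,p1,c2,p2):
    o1,d1=ray(c1,*p1);o2,d2=ray(c2,*p2)
    A=np.stack([d1,-d2],1); s=np.linalg.lstsq(A,o2-o1,rcond=None)[0]
    a=o1+d1*s[0];b=o2+d2*s[1]; return (a+b)/2,np.linalg.norm(a-b)
def proj(c,P):
    M=np.linalg.inv(c["cam_to_world"]); q=M[:3,:3]@np.array(P,float)+M[:3,3]
    k=c["K"]@np.array([q[0],-q[1],-q[2]]); return k[:2]/k[2]
def crop(c,name,x0,y0,x1,y1,s):
    im=cv2.resize(c["color"][y0:y1,x0:x1],None,fx=s,fy=s,interpolation=cv2.INTER_CUBIC); cv2.imwrite("pics/"+name,im)
E
python3 - <<'E'
from h import *
import pickle
S=camera("scene");D=camera("side");pickle.dump((S,D),open("cams.pkl","wb"))
crop(S,"b_s.png",240,80,440,230,4);crop(D,"b_d.png",150,60,350,210,4)
for n,c in(("s",S),("d",D)):
    h=cv2.cvtColor(c["color"],cv2.COLOR_BGR2HSV)
    m=cv2.inRange(h,(92,90,120),(108,255,255))
    k,l,st,ce=cv2.connectedComponentsWithStats(m)
    for i in range(1,k):
        if st[i,4]>500:
            cn=max(cv2.findContours((l==i).astype('u1'),0,1)[0],key=cv2.contourArea)
            r=cv2.approxPolyDP(cn,8,True)[:,0]
            print(n,st[i],ce[i],[(p.tolist(),plane(c,*p,3).round(0)[:2].tolist()) for p in r], plane(c,*ce[i],3).round(1))
    m=cv2.inRange(h,(105,110,40),(125,255,255))
    k,l,st,ce=cv2.connectedComponentsWithStats(m)
    for i in range(1,k):
        if st[i,4]>40: print(n,"dark",st[i],ce[i])
E
```

```text
s [ 368  223   71   62 1648] [402.39381068 254.29065534] [([401, 223], [793.0, 236.0]), ([368, 257], [810.0, 75.0]), ([405, 284], [936.0, 87.0]), ([438, 248], [921.0, 248.0])] [867.9 155.    3. ]
s [ 137  236   99   86 4065] [187.0095941  276.41377614] [([188, 236], [415.0, -265.0]), ([137, 279], [440.0, -453.0]), ([189, 311], [612.0, -402.0]), ([184, 321], [627.0, -428.0]), ([235, 274], [605.0, -241.0])] [ 523.4 -345.2    3. ]
s dark [ 446    0  114  109 7300] [517.93917808  55.37931507]
s dark [305   6  30  22 519] [319.50481696  16.5761079 ]
s dark [   0   34   64   74 3066] [27.11415525 71.39302022]
s dark [ 317  150   48   40 1263] [340.30720507 168.82501979]
s dark [ 367  224   72   71 2308] [399.80372617 260.24263432]
s dark [300 252   9  11  78] [303.85897436 257.07692308]
d [ 286  120   59   45 1039] [316.07699711 142.26179018] [([311, 120], [970.0, 254.0]), ([286, 137], [850.0, 238.0]), ([319, 164], [871.0, 78.0]), ([344, 145], [992.0, 95.0])] [921.4 159.7   3. ]
d [   0  149  101   68 2154] [ 47.77112349 179.58588672] [([100, 157], [286.0, 520.0]), ([90, 149], [273.0, 572.
[... 161 characters left out ...]
3. ]
d [ 261  275  101   96 4679] [309.13913229 321.00683907] [([311, 275], [602.0, -236.0]), ([261, 317], [413.0, -260.0]), ([309, 370], [435.0, -451.0]), ([352, 316], [620.0, -401.0]), ([361, 322], [629.0, -428.0])] [ 514.5 -345.     3. ]
d dark [  23    0  108   90 5779] [74.40353002 38.46668974]
d dark [  0  41  25  44 318] [13.62264151 64.32704403]
d dark [28 75 13  9 98] [33.42857143 78.80612245]
d dark [ 285  120   61   57 1045] [314.37129187 150.53588517]
d dark [  0 123  20  31 491] [  8.0407332  136.98370672]
d dark [ 211  139   48   39 1365] [234.65421245 158.85347985]
d dark [332 190   8  10  68] [335.39705882 194.41176471]
d dark [337 369  20  23  86] [346.38372093 380.44186047]
```

View pics/b_s.png

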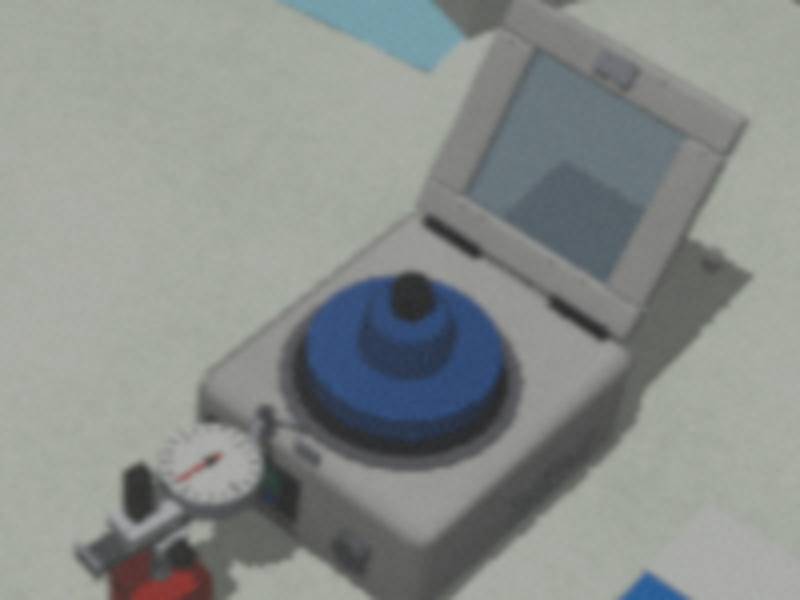

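View pics/b_d.png

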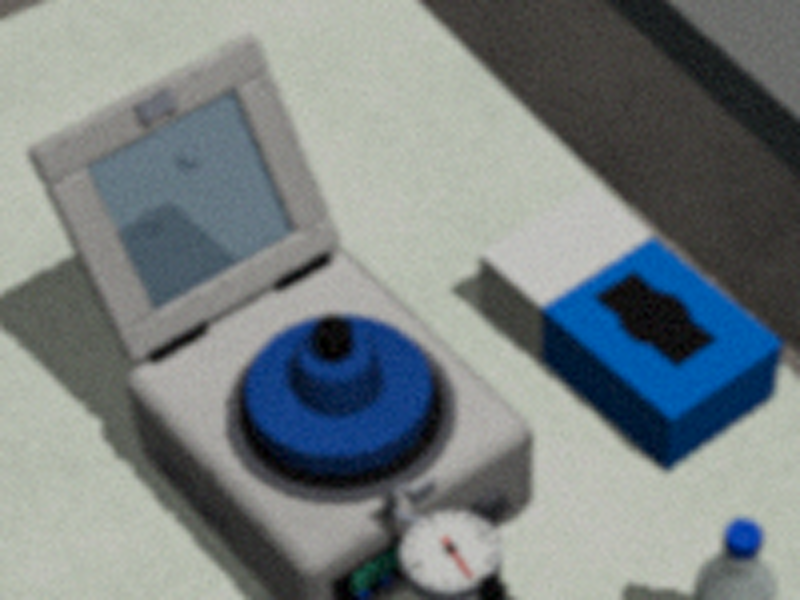

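```bash
python3 - <<'E'
from h import *
import pickle
S,D=pickle.load(open("cams.pkl","rb"))
print("knob",tri(S,(342.7,153.7),D,(233.2,144.2)))
print("dial",tri(S,(293,195.5),D,(262.5,198)))
print("hood",tri(S,(240+628/4,80+60/4),D,(150+150/4,60+95/4)))
for n,c in(("s",S),("d",D)):
    h=cv2.cvtColor(c["color"],cv2.COLOR_BGR2HSV)
    m=cv2.inRange(h,(105,150,40),(125,255,255))
    k,l,st,ce=cv2.connectedComponentsWithStats(m)
    # lid blob : top dome
    g=cv2.inRange(c["color"],(0,0,0),(50,50,50))
    y0,x0=(140,325) if n=="s" else (130,215)
    mm=g[y0:y0+30,x0:x0+36]
    k,l,st,ce=cv2.connectedComponentsWithStats(mm)
    for i in range(1,k):
        if st[i,4]>20: 
            q=ce[i]+[x0,y0]; print(n,st[i],q,plane(c,*q,205))
crop(D,"c_d.png",230,180,330,255,8);crop(S,"c_s.png",245,180,345,255,8)
crop(D,"c_d2.png",240,170,440,400,3);crop(S,"c_s2.png",80,220,340,360,3)
E
```

```text
knob (array([601.30643072, 157.3909672 , 202.24789661]), np.float64(0.21187266048302547))
dial (array([586.58483059, -14.10673362, 143.39609797]), np.float64(2.82471577164624))
hood (array([586.42824579, 381.65418816, 274.62068168]), np.float64(0.4680756125051959))
s [14 11  8  8 44] [342.61363636 154.72727273] [605.47767039 152.53292332 205.        ]
d [13 10 10 10 80] [232.6 144.5] [598.11262728 155.09941829 205.        ]
```

View pics/c_s.png

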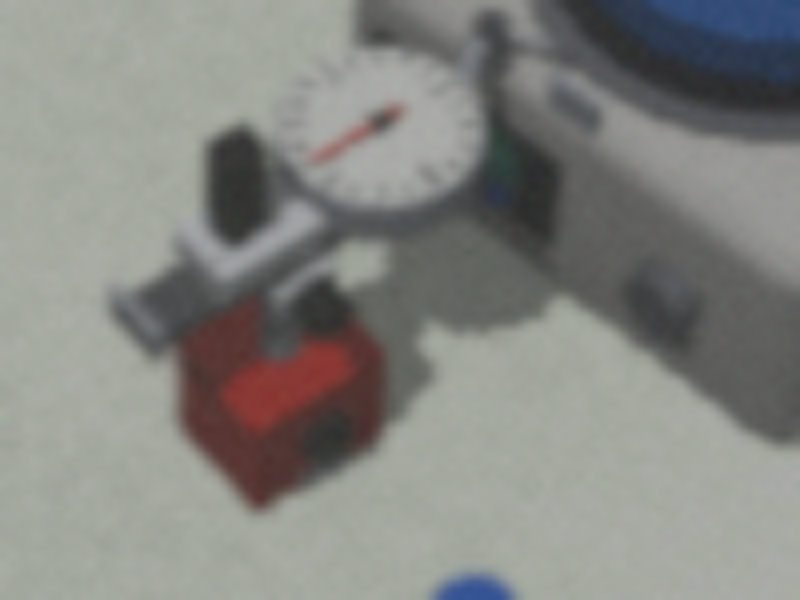

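View pics/c_d.png

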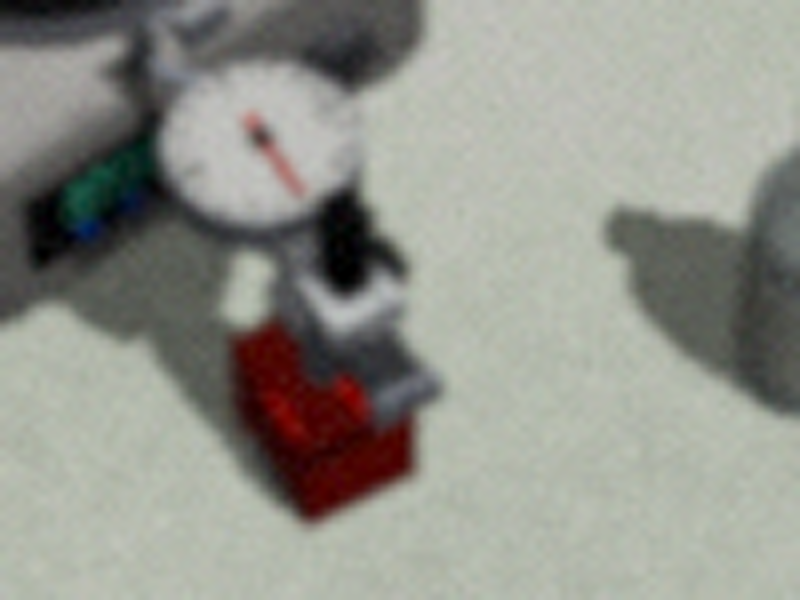

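View pics/c_s2.png

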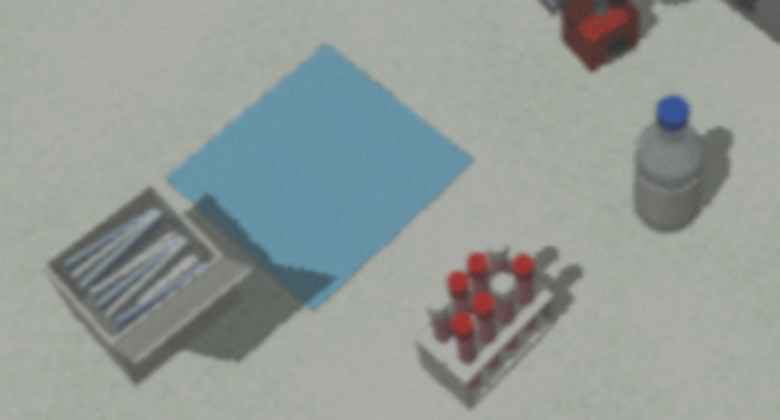

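View pics/c_d2.png

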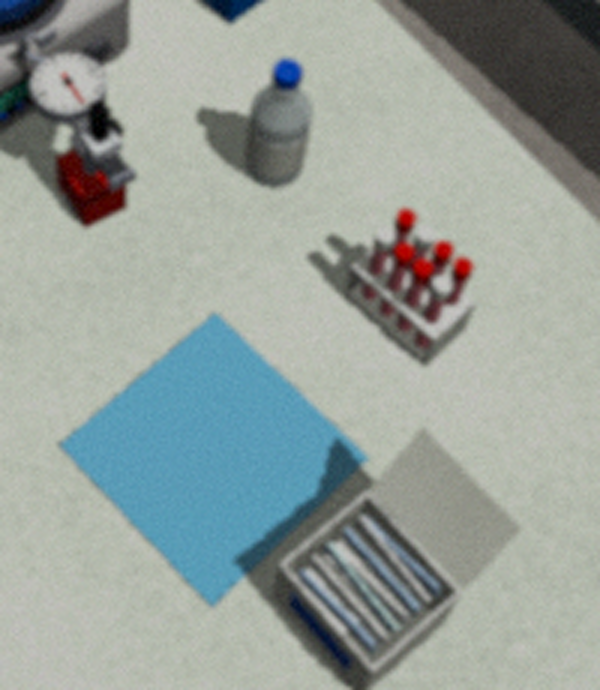

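```bash
cat >> h.py <<'E'
from scipy.spatial.transform import Rotation as Ro
def R():
    w,x,y,z=sense()["tcp_rot"]; return Ro.from_quat([x,y,z,w]).as_matrix()
def need(P):
    "tool-frame shift to reach world P"
    s=sense(); return (R().T@(np.array(P)-s["ee_pos"])).round(1)
E
python3 - <<'E'
from h import *
import pickle
S,D=pickle.load(open("cams.pkl","rb"))
print(R().round(3)); 
print("carton corners scene z85",[plane(S,80+u/3,220+v/3,85).round(0)[:2].tolist() for u,v in((150,187),(48,265),(112,345),(222,257))])
print("carton side z85",[plane(D,240+u/3,170+v/3,85).round(0)[:2].tolist() for u,v in((372,495),(282,570),(368,670),(455,592))])
print("flap end z140 side",[plane(D,240+u/3,170+v/3,140).round(0)[:2].tolist() for u,v in((422,430),(518,525))])
print("bottle cap 160",plane(S,303.8,257,160),plane(D,335.4,194.4,160))
print("rack",plane(S,80+485/3,220+290/3,120),plane(D,240+428/3,170+255/3,120))
def dialfit(c,x0,y0,x1,y1):
    h=c["color"][y0:y1,x0:x1].min(axis=2); return h
# dial white fit
for n,c,(u,v) in(("s",S,(293,195.5)),("d",D,(262.5,198))):
    u,v=int(u),int(v); g=c["color"][v-20:v+20,u-20:u+20].astype(float).min(2); print(n,np.percentile(g,[50,80,90,97]))
E
```

```text
[[-0.941 -0.    -0.339]
 [ 0.339 -0.001 -0.941]
 [-0.    -1.     0.001]]
carton corners scene z85 [[488.0, -483.0], [496.0, -584.0], [592.0, -581.0], [584.0, -473.0]]
carton side z85 [[582.0, -478.0], [481.0, -485.0], [487.0, -586.0], [585.0, -579.0]]
flap end z140 side [[633.0, -471.0], [642.0, -575.0]]
bottle cap 160 [ 757.8852388  -132.47367007  160.        ] [ 755.90205315 -132.74552656  160.        ]
rack [ 765.04962692 -338.02095118  120.        ] [ 756.13143925 -343.12724212  120.        ]
s [134. 160. 163. 167.]
d [ 98.   171.   181.   187.03]
```

```bash
python3 -m handwheel '[{"dr":[0,0,0],"translation":[0,-25,0],"grip":1},{"dr":[0,0,0],"translation":[0,-45,0],"grip":1},{"dr":[0,0,0],"translation":[0,-45,0],"grip":1},{"dr":[0,0,0],"translation":[-20,-40,12],"grip":1},{"dr":[0,0,0],"translation":[-38,-20,24],"grip":1}]'
python3 -m handwheel '[{"dr":[0,0,0],"translation":[-40,0,25],"grip":1},{"dr":[0,0,0],"translation":[-40,0,25],"grip":1},{"dr":[0,0,0],"translation":[-40,0,25],"grip":1},{"dr":[0,0,0],"translation":[-40,0,25],"grip":1},{"dr":[0,0,0],"translation":[-40,0,25],"grip":1},{"dr":[0,0,0],"translation":[-40,0,25],"grip":1},{"dr":[0,0,0],"translation":[-40,0,25],"grip":1},{"dr":[0,0,0],"translation":[-40,0,25],"grip":1},{"dr":[0,0,0],"translation":[-40,0,25],"grip":1},{"dr":[0,0,0],"translation":[-20,0,12],"grip":1},{"dr":[0,0,0],"translation":[0,0,0],"grip":1}]'
python3 - <<'E'
from h import *
s=sense();print(s["time"],s["qpos"].round(3),s["ee_pos"],R().round(3))
print(need((601.3,157.4,300)))
c=camera("wrist");cv2.imwrite("pics/d_w.png",c["color"])
for n in("scene","side"):
    k=camera(n);cv2.imwrite(f"pics/d_{n}.png",k["color"])
E
```

```text
time: 0.75
ee_pos: [270.8, 583.0, 387.2]
tcp_rot: [-0.121, 0.121, 0.698, -0.695]
contact_force: [2.2, 0.7, 0.5]
opening: 87.6
time: 1.85
ee_pos: [549.8, 227.1, 383.8]
tcp_rot: [0.123, -0.123, -0.696, 0.697]
contact_force: [0.4, 0.8, -0.0]
opening: 87.6
1.85 [ 0.72   0.167  0.139  0.    -1.544  0.501] [549.79162877 227.07668087 383.83398725] [[-0.94  -0.    -0.342]
 [ 0.342 -0.001 -0.94 ]
 [ 0.    -1.     0.001]]
[-72.3  83.9  47.7]
```

View pics/d_w.png

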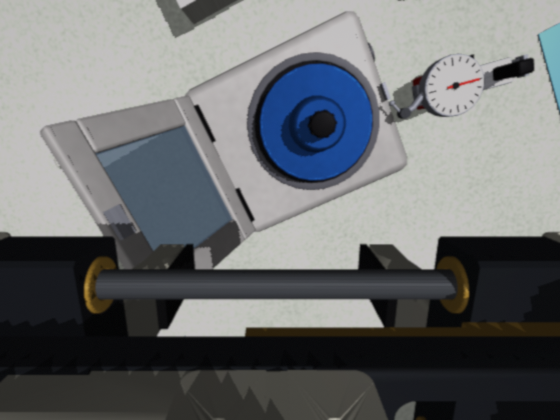

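The wrist view shows the knob at (322,124), the lid disc at about (316,121), the dial at (454,85) and the post at about (522,66). I'll measure these.

```bash
python3 - <<'E'
from h import *
c=camera("wrist")
im=c["color"];h=cv2.cvtColor(im,cv2.COLOR_BGR2HSV)
m=cv2.inRange(h,(105,150,40),(130,255,255));m[230:]=0;m[:,:200]=0
cn=max(cv2.findContours(m,0,1)[0],key=cv2.contourArea);hull=cv2.convexHull(cn)
e=cv2.fitEllipse(hull);print("lid ell",e,plane(c,*e[0],150).round(1))
g=cv2.inRange(im,(0,0,0),(45,45,45))
k,l,st,ce=cv2.connectedComponentsWithStats(g)
for i in range(1,k):
    if st[i,4]>40 and ce[i][1]<200: print(st[i],ce[i].round(1),plane(c,*ce[i],216).round(1))
S=cv2.inRange(im,(150,150,150),(255,255,255))
sub=S[45:125,410:500];cn=max(cv2.findContours(sub,0,1)[0],key=cv2.contourArea)
e=cv2.fitEllipse(cv2.convexHull(cn));q=np.array(e[0])+[410,45];print("dial",q,e,plane(c,*q,149).round(1))
for u,v in((503,72),(528,65)): print("post",plane(c,u,v,183).round(1))
crop(c,"e_w.png",400,30,560,140,5)
E
```

```text
lid ell ((317.40203857421875, 119.5671615600586), (112.15890502929688, 118.70686340332031), 19.882673263549805) [603.5 155.3 150. ]
[495  57  41  22 545] [516.   67.7] [585.1 -38.5 216. ]
[255  59  79 122 907] [276.3 126.8] [612.7 206.1 216. ]
[425  99  14  14  50] [429.3 105.3] [579.3  50.9 216. ]
[197 104  19  35 113] [206.  120.2] [643.7 272.7 216. ]
[310 108  28  28 590] [323.6 121.7] [600.8 158.1 216. ]
[292 124  30  26 119] [302.8 140.2] [590.3 184.5 216. ]Traceback (most recent call last):
  File "<stdin>", line 13, in <module>
cv2.error: OpenCV(4.12.0) /io/opencv/modules/imgproc/src/shapedescr.cpp:361: error: (-201:Incorrect size of input array) There should be at least 5 points to fit the ellipse in function 'fitEllipseNoDirect'
```

```bash
python3 -m handwheel '[{"dr":[0,0,0],"translation":[-24,14,16],"grip":1},{"dr":[0,0,0],"translation":[-30,30,20],"grip":1},{"dr":[0,0,0],"translation":[-18,40,12],"grip":1},{"dr":[0,0,0],"translation":[0,40,0],"grip":1},{"dr":[0,0,0],"translation":[0,25,0],"grip":1},{"dr":[0,0,0],"translation":[0,5,0],"grip":1},{"dr":[0,0,0],"translation":[0,0,0],"grip":1},{"dr":[0,0,0],"translation":[0,0,0],"grip":1}]'
python3 - <<'E'
from h import *
print(need((601.3,157.4,211.5)))
c=camera("wrist");cv2.imwrite("pics/f_w.png",c["color"])
E
```

```text
time: 2.85
ee_pos: [600.6, 161.2, 232.3]
tcp_rot: [-0.12, 0.122, 0.697, -0.696]
contact_force: [0.3, 1.2, 1.2]
opening: 87.5
[-1.9 20.8  3.4]
```

View pics/f_w.png

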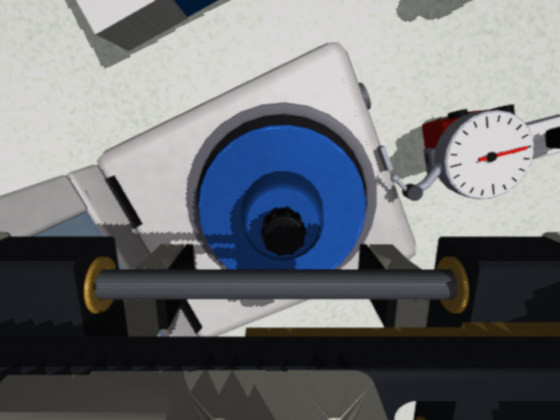

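The knob sits at (284,232), centred between the fingers at x≈277. I'll go down and grip.

```bash
python3 -m handwheel '[{"dr":[0,0,0],"translation":[-2,11,3],"grip":1},{"dr":[0,0,0],"translation":[0,10,0],"grip":1},{"dr":[0,0,0],"translation":[0,0,0],"grip":1}]' 15
python3 -m handwheel '[{"dr":[0,0,0],"translation":[0,0,0],"grip":-0.5},{"dr":[0,0,0],"translation":[0,0,0],"grip":-1},{"dr":[0,0,0],"translation":[0,0,0],"grip":-1},{"dr":[0,0,0],"translation":[0,0,0],"grip":-1},{"dr":[0,0,0],"translation":[0,0,0],"grip":-1},{"dr":[0,0,0],"translation":[0,0,0],"grip":-1},{"dr":[0,0,0],"translation":[0,0,0],"grip":-1}]' 15
python3 -c "
from h import *
print(need((601.3,157.4,211.5)),sense()['contact_force'])"
```

```text
time: 3.2
ee_pos: [599.6, 156.2, 207.4]
tcp_rot: [0.123, -0.121, -0.696, 0.697]
contact_force: [-0.4, 0.2, -0.3]
opening: 87.6
time: 3.9
ee_pos: [600.7, 156.7, 209.3]
tcp_rot: [-0.122, 0.122, 0.697, -0.697]
contact_force: [1.1, 0.5, 0.3]
opening: 37.3
[-0.3 -2.2 -0.9] [1.14827805 0.45020665 0.29371842]
```

```bash
python3 -m handwheel '[{"dr":[0,0,0],"translation":[0,0,0],"grip":-1},{"dr":[0,0,0],"translation":[0,0,0],"grip":-1},{"dr":[0,0,0],"translation":[0,0,0],"grip":-1}]' 15
python3 -m handwheel '[{"dr":[0,0,0],"translation":[0,0,0],"grip":-1},{"dr":[0,0,0],"translation":[0,0,0],"grip":-1}]'
python3 -c "
from h import *
print([sense()['ee_pos'].round(2).tolist() for i in range(2)])
c=camera('wrist');cv2.imwrite('pics/g_w.png',c['color']);print(sense()['ee_pos'],sense()['contact_force'])"
```

```text
time: 4.2
ee_pos: [600.6, 156.6, 209.2]
tcp_rot: [-0.122, 0.122, 0.697, -0.697]
contact_force: [-0.4, 0.8, 0.1]
opening: 13.2
time: 4.4
ee_pos: [600.7, 156.6, 209.3]
tcp_rot: [0.122, -0.122, -0.697, 0.697]
contact_force: [0.7, -0.0, -0.3]
opening: 1.4
[[600.68, 156.65, 209.26], [600.68, 156.65, 209.26]]
[600.68457517 156.66208796 209.27054656] [ 0.69609129  0.87099099 -0.64877125]
```

View pics/g_w.png

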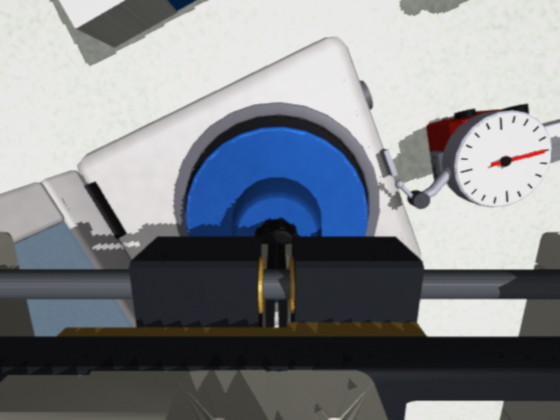

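The jaws shut on nothing. The knob is at (276,235), ahead of the fingers towards tool -x. I'll work out the offset.

```bash
python3 - <<'E'
from h import *
c=camera("wrist");s=sense();Rm=R()
for d in((0,0,0),(0,19,0),(-10,0,0),(-20,0,0),(-30,0,0)):
    print(d,proj(c,s["ee_pos"]+Rm@d))
for n in("scene","side"):
    k=camera(n);p=proj(k,s["ee_pos"]);print(n,p);u,v=p.astype(int);crop(k,f"h_{n}.png",u-50,v-40,u+50,v+35,8)
crop(c,"h_w.png",200,200,360,320,5)
E
```

```text
(0, 0, 0) [276.0981051  247.37477235]
(0, 19, 0) [276.0714278  236.63148694]
(-10, 0, 0) [276.09841122 231.27480643]
(-20, 0, 0) [276.098726   214.72013834]
(-30, 0, 0) [276.09904978 197.69122932]
scene [342.56791611 151.97141656]
side [232.96275835 142.80809914]
```

View pics/h_w.png

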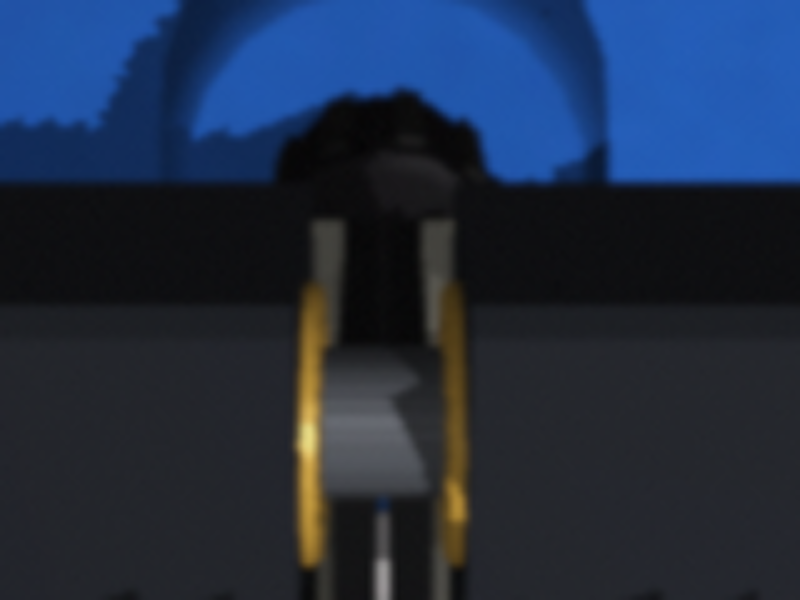

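View pics/h_scene.png

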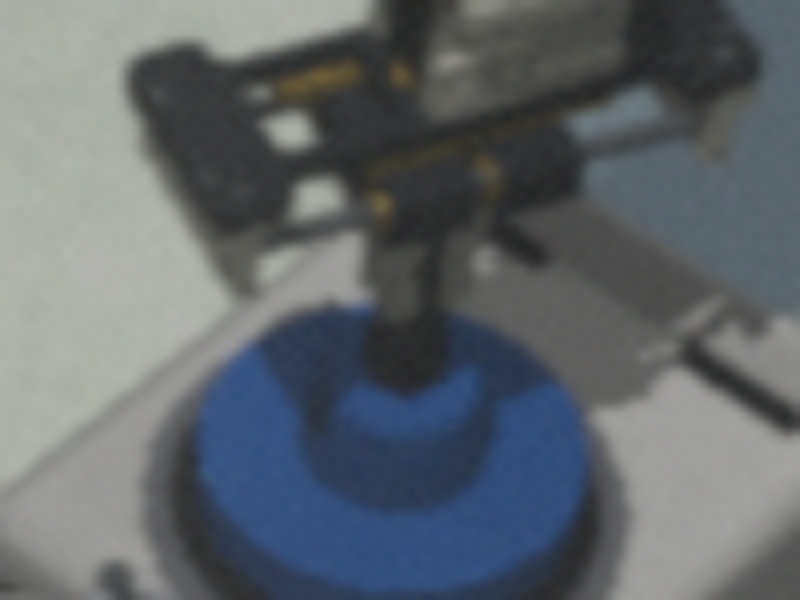

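View pics/h_side.png

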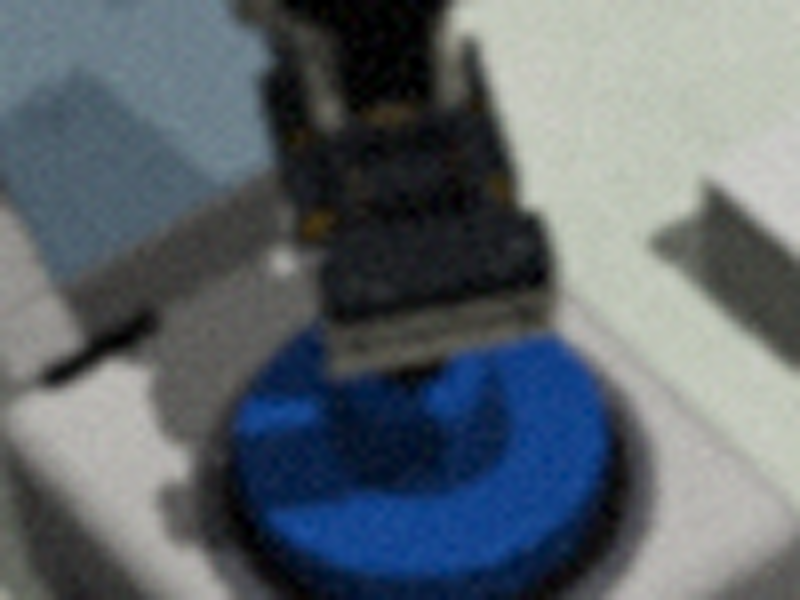

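The knob looks centred under the closed fingers, so the tips may be above it. I'll lift with the jaws shut and measure the tips against the reported TCP.

```bash
python3 -m handwheel '[{"dr":[0,0,0],"translation":[0,-20,0],"grip":-1},{"dr":[0,0,0],"translation":[0,-30,0],"grip":-1},{"dr":[0,0,0],"translation":[0,-10,0],"grip":-1},{"dr":[0,0,0],"translation":[0,0,0],"grip":-1}]'
python3 - <<'E'
from h import *
s=sense();Rm=R()
for n in("scene","side"):
    k=camera(n);p=proj(k,s["ee_pos"]);print(n,p,proj(k,s["ee_pos"]+Rm@[0,19,0]));u,v=p.astype(int);crop(k,f"i_{n}.png",u-50,v-40,u+50,v+35,8)
c=camera("wrist");cv2.imwrite("pics/i_w.png",c["color"])
E
```

```text
time: 5.0
ee_pos: [601.5, 157.0, 271.1]
tcp_rot: [-0.121, 0.123, 0.697, -0.696]
contact_force: [0.7, -0.0, -0.8]
opening: 0.4
scene [345.09751174 135.93624013] [344.41789614 141.01801091]
side [231.57208245 127.89257778] [232.07298723 132.50772527]
```

View pics/i_scene.png

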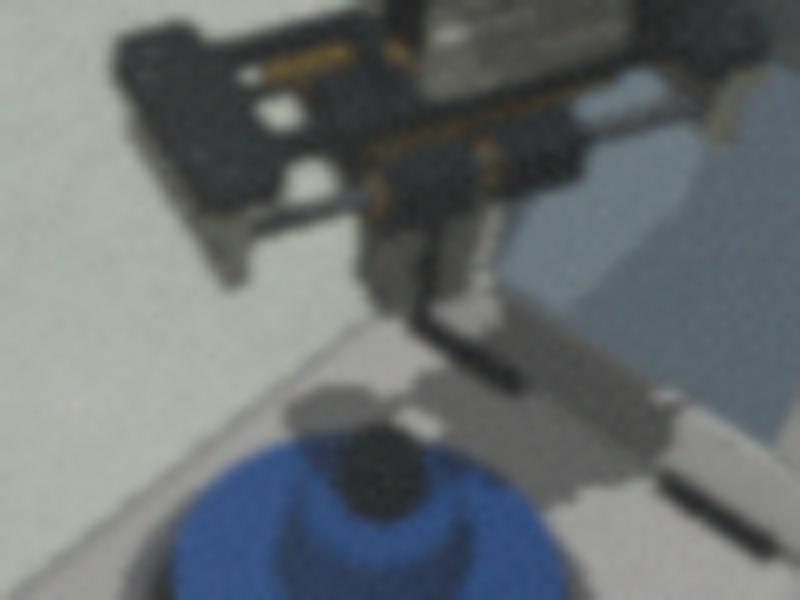

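View pics/i_side.png

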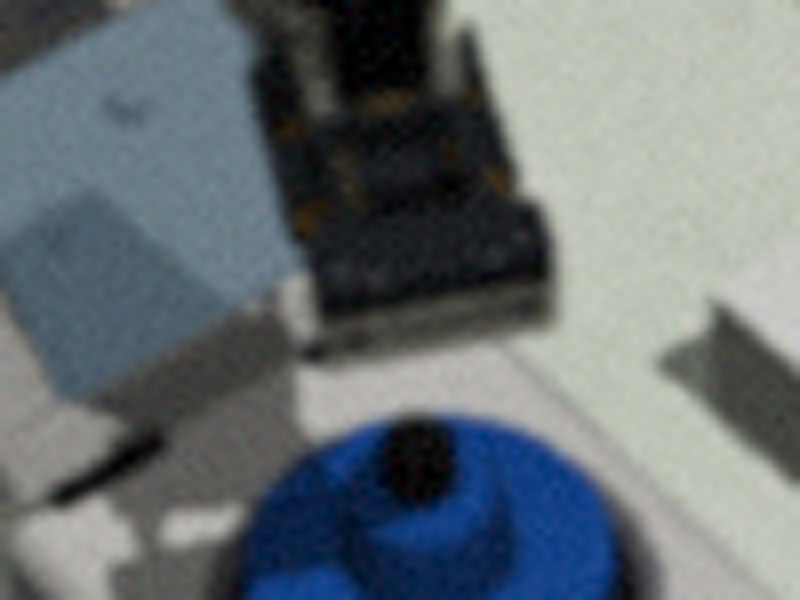

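View pics/i_w.png

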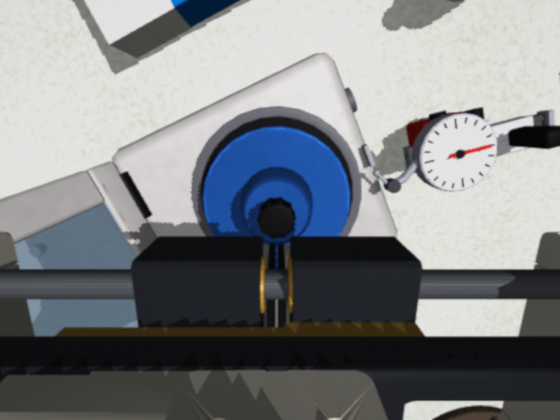

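The fingertips appear about 27 mm above where the reported TCP puts them (scene tip row ≈133.7 against an expected 141). I'll open to about 53 mm and go down in steps while watching the force.

```bash
python3 -m handwheel '[{"dr":[0,0,0],"translation":[0,0,0],"grip":0.3},{"dr":[0,0,0],"translation":[0,10,0],"grip":0.3},{"dr":[0,0,0],"translation":[0,10,0],"grip":0.3},{"dr":[0,0,0],"translation":[0,10,0],"grip":0.3},{"dr":[0,0,0],"translation":[0,10,0],"grip":0.3},{"dr":[0,0,0],"translation":[0,5,0],"grip":0.3},{"dr":[0,0,0],"translation":[0,5,0],"grip":0.3},{"dr":[0,0,0],"translation":[0,0,0],"grip":0.3}]'
python3 - <<'E'
from h import *
s=sense();Rm=R()
for n in("scene","side"):
    k=camera(n);p=proj(k,s["ee_pos"]);print(n,p);u,v=p.astype(int);crop(k,f"j_{n}.png",u-50,v-40,u+50,v+35,8)
E
```

```text
time: 5.95
ee_pos: [600.4, 156.6, 218.5]
tcp_rot: [0.122, -0.121, -0.696, 0.697]
contact_force: [-0.9, -0.2, -0.4]
opening: 55.6
scene [342.80118617 149.59833138]
side [232.67233799 140.73267916]
```

View pics/j_scene.png

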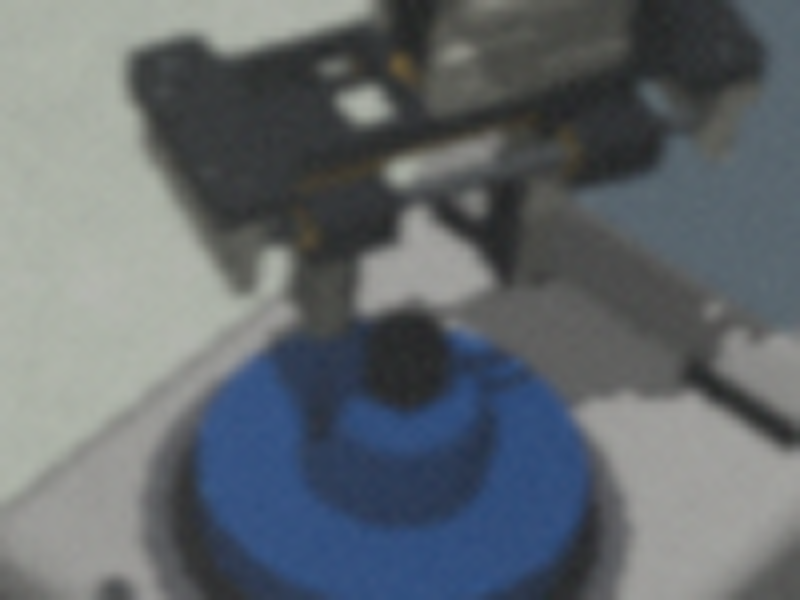

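View pics/j_side.png

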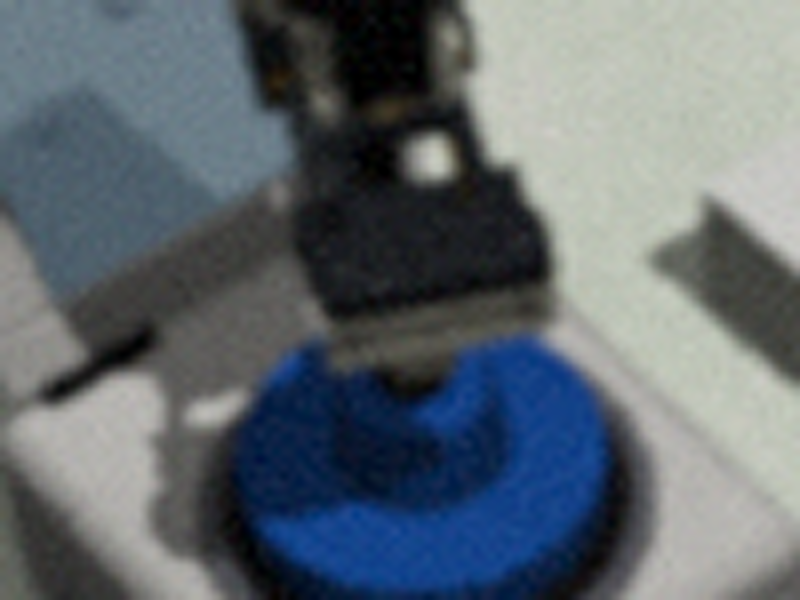

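The scene view shows the jaws open either side of the knob at crop (408,355). The tips are at about y 330 and 285, still roughly 8 mm above the reported TCP. I'll keep going down carefully.

```bash
python3 -m handwheel '[{"dr":[0,0,0],"translation":[0,8,0],"grip":0.3},{"dr":[0,0,0],"translation":[0,8,0],"grip":0.3},{"dr":[0,0,0],"translation":[0,6,0],"grip":0.3},{"dr":[0,0,0],"translation":[0,0,0],"grip":0.3}]'
python3 - <<'E'
from h import *
s=sense()
k=camera("scene");p=proj(k,s["ee_pos"]);print(p);u,v=p.astype(int);crop(k,"k_scene.png",u-50,v-40,u+50,v+35,8)
print(sense()["contact_force"])
E
```

```text
time: 6.45
ee_pos: [600.0, 156.4, 195.8]
tcp_rot: [0.122, -0.121, -0.696, 0.697]
contact_force: [-0.1, 0.3, 0.5]
opening: 57.3
[341.85497041 155.24993284]
[0.56384217 0.36161708 0.50812048]
```

View pics/k_scene.png

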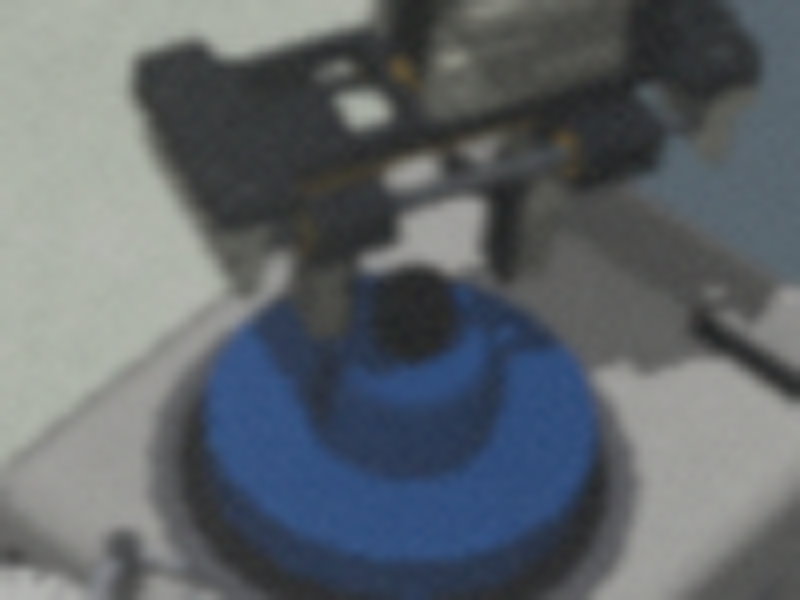

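The tips are now level with about the knob's middle, near (412,315), with no contact force. I'll go 9 mm lower and grip.

```bash
python3 -m handwheel '[{"dr":[0,0,0],"translation":[0,5,0],"grip":0.3},{"dr":[0,0,0],"translation":[0,4,0],"grip":0.3},{"dr":[0,0,0],"translation":[0,0,0],"grip":-1},{"dr":[0,0,0],"translation":[0,0,0],"grip":-1},{"dr":[0,0,0],"translation":[0,0,0],"grip":-1},{"dr":[0,0,0],"translation":[0,0,0],"grip":-1},{"dr":[0,0,0],"translation":[0,0,0],"grip":-1},{"dr":[0,0,0],"translation":[0,0,0],"grip":-1},{"dr":[0,0,0],"translation":[0,0,0],"grip":-1}]' 15
python3 - <<'E'
from h import *
s=sense();print(s["contact_force"],s["opening"],s["qpos"].round(3),R().round(3).tolist())
k=camera("scene");p=proj(k,s["ee_pos"]);print(p);u,v=p.astype(int);crop(k,"l_scene.png",u-50,v-40,u+50,v+35,8)
E
```

```text
time: 7.4
ee_pos: [600.8, 156.7, 188.4]
tcp_rot: [-0.122, 0.122, 0.697, -0.697]
contact_force: [0.1, 0.0, 1.4]
opening: 27.3
[0.07851711 0.01087976 1.36428839] 27.329742187737533 [ 0.569  0.284 -0.144  0.    -1.142  0.656] [[-0.941, 0.0, -0.339], [0.339, 0.0, -0.941], [-0.0, -1.0, -0.0]]
[341.87669253 157.17588095]
```

View pics/l_scene.png

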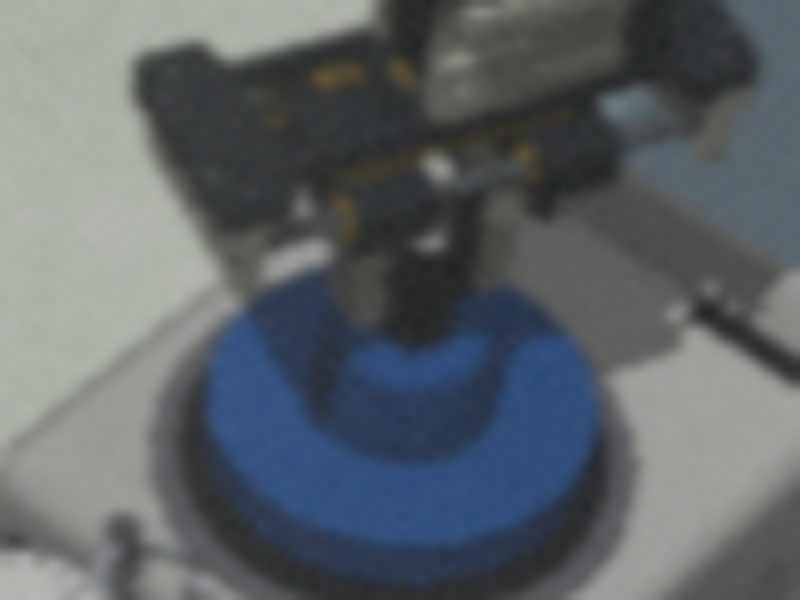

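Gripped, with the opening at 27.3 mm for a 28 mm knob. Lifting.

```bash
python3 -m handwheel '[{"dr":[0,0,0],"translation":[0,-5,0],"grip":-1},{"dr":[0,0,0],"translation":[0,-10,0],"grip":-1},{"dr":[0,0,0],"translation":[0,-15,0],"grip":-1},{"dr":[0,0,0],"translation":[0,-25,0],"grip":-1},{"dr":[0,0,0],"translation":[0,-25,0],"grip":-1},{"dr":[0,0,0],"translation":[0,-20,0],"grip":-1},{"dr":[0,0,0],"translation":[0,0,0],"grip":-1}]'
python3 - <<'E'
from h import *
s=sense();print(s["contact_force"],s["opening"])
print(need((521,-346,286)))
k=camera("side");cv2.imwrite("pics/m_side.png",k["color"])
c=camera("wrist");cv2.imwrite("pics/m_w.png",c["color"])
E
```

```text
time: 8.15
ee_pos: [602.2, 157.1, 292.5]
tcp_rot: [-0.12, 0.123, 0.698, -0.695]
contact_force: [0.6, 0.7, -0.8]
opening: 27.1
[ 0.57127422  0.7468352  -0.80326478] 27.107488153117675
[-94.    4.9 500.8]
```

View pics/m_w.png

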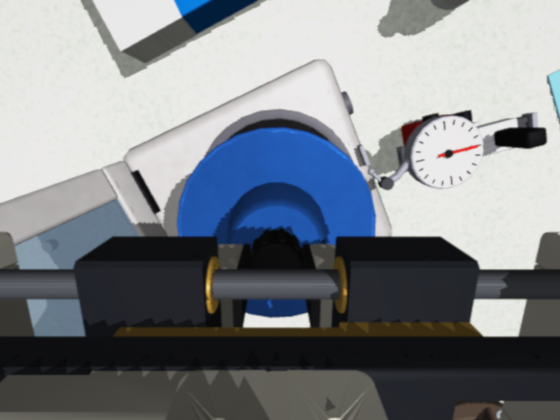

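The lid is lifted and level, centred under the jaws. Carrying it to the pad.

```bash
python3 -m handwheel '[{"dr":[0,0,0],"translation":[-4,0,20],"grip":-1},{"dr":[0,0,0],"translation":[-8,0,40],"grip":-1},{"dr":[0,0,0],"translation":[-8,0,44],"grip":-1},{"dr":[0,0,0],"translation":[-8,0,44],"grip":-1},{"dr":[0,0,0],"translation":[-8,0,44],"grip":-1},{"dr":[0,0,0],"translation":[-8,0,44],"grip":-1},{"dr":[0,0,0],"translation":[-8,0,44],"grip":-1},{"dr":[0,0,0],"translation":[-8,0,44],"grip":-1},{"dr":[0,0,0],"translation":[-8,0,44],"grip":-1},{"dr":[0,0,0],"translation":[-8,0,44],"grip":-1},{"dr":[0,0,0],"translation":[-8,0,40],"grip":-1},{"dr":[0,0,0],"translation":[-6,0,28],"grip":-1}]'
python3 -m handwheel '[{"dr":[0,0,0],"translation":[-4,0,14],"grip":-1},{"dr":[0,0,0],"translation":[0,0,6],"grip":-1},{"dr":[0,0,0],"translation":[0,0,0],"grip":-1}]'
python3 - <<'E'
from h import *
s=sense();print(s["contact_force"],s["opening"],s["ee_pos"],s["qpos"].round(2))
print(need((521,-346,100)))
c=camera("wrist");cv2.imwrite("pics/n_w.png",c["color"])
for n in("scene","side"):
    k=camera(n);cv2.imwrite(f"pics/n_{n}.png",k["color"])
E
```

```text
time: 9.45
ee_pos: [520.7, -328.0, 287.0]
tcp_rot: [-0.123, 0.121, 0.697, -0.696]
contact_force: [0.9, 0.9, -1.5]
opening: 27.5
time: 9.75
ee_pos: [519.0, -345.7, 287.5]
tcp_rot: [-0.122, 0.122, 0.697, -0.696]
contact_force: [-0.3, 0.5, -1.9]
opening: 27.4
[-0.25878579  0.49105762 -1.87257579] 27.371447884107713 [ 519.0437929  -345.68904702  287.53724619] [-0.28  0.24  0.02 -0.   -1.35  1.5 ]
[ -2.2 187.5  -0.3]
```

View pics/n_w.png

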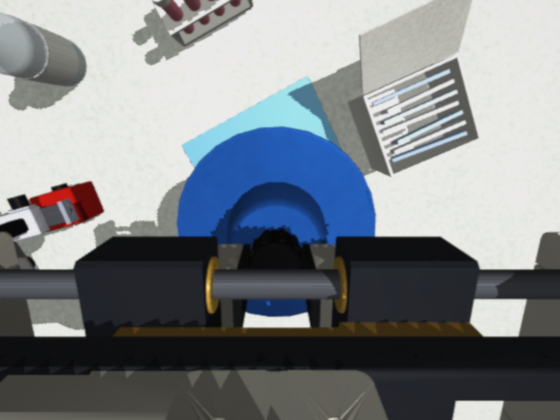

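View pics/n_scene.png

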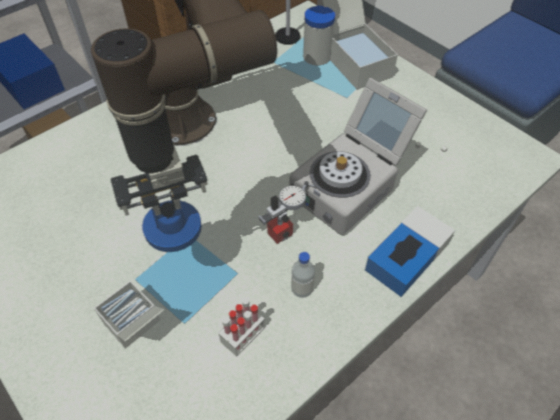

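```bash
python3 -m handwheel '[{"dr":[0,0,0],"translation":[-2,15,0],"grip":-1},{"dr":[0,0,0],"translation":[0,35,0],"grip":-1},{"dr":[0,0,0],"translation":[0,40,0],"grip":-1},{"dr":[0,0,0],"translation":[0,40,0],"grip":-1},{"dr":[0,0,0],"translation":[0,35,0],"grip":-1},{"dr":[0,0,0],"translation":[0,25,0],"grip":-1},{"dr":[0,0,0],"translation":[0,12,0],"grip":-1},{"dr":[0,0,0],"translation":[0,6,0],"grip":-1},{"dr":[0,0,0],"translation":[0,0,0],"grip":-1},{"dr":[0,0,0],"translation":[0,0,0],"grip":-1}]'
python3 - <<'E'
from h import *
for i in range(1):
    s=sense();print(s["contact_force"],s["ee_pos"])
print(need((521,-346,60)))
for n in("scene","side"):
    k=camera(n);p=proj(k,s["ee_pos"]);u,v=p.astype(int);crop(k,f"o_{n}.png",u-50,v-30,u+50,v+45,8)
E
```

```text
time: 10.9
ee_pos: [522.6, -346.5, 81.8]
tcp_rot: [0.121, -0.122, -0.696, 0.697]
contact_force: [0.4, -0.6, -1.5]
opening: 27.0
[ 0.35006313 -0.64084287 -1.54586775] [ 522.60096635 -346.47430822   81.75699142]
[ 1.7 21.8  0.1]
```

View pics/o_side.png

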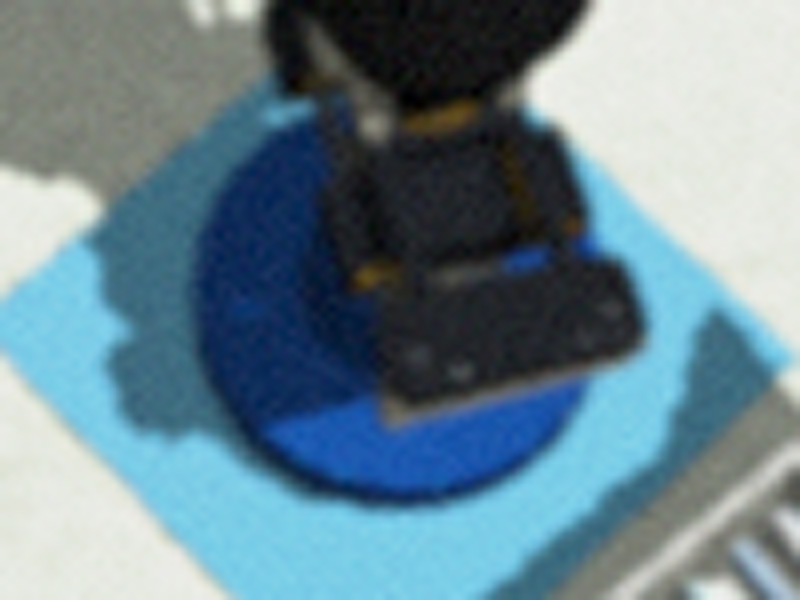

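View pics/o_scene.png

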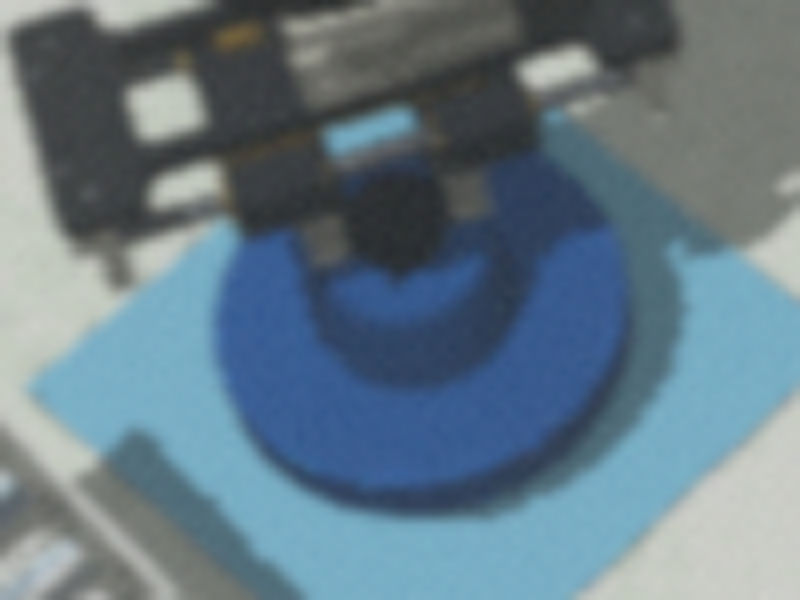

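```bash
python3 -m handwheel '[{"dr":[0,0,0],"translation":[-1,5,0],"grip":-1},{"dr":[0,0,0],"translation":[0,5,0],"grip":-1},{"dr":[0,0,0],"translation":[0,4,0],"grip":-1},{"dr":[0,0,0],"translation":[0,0,0],"grip":-1}]'
python3 -m handwheel '[{"dr":[0,0,0],"translation":[0,1.5,0],"grip":-1},{"dr":[0,0,0],"translation":[0,1.5,0],"grip":-1},{"dr":[0,0,0],"translation":[0,0,0],"grip":-1}]'
python3 -m handwheel '[{"dr":[0,0,0],"translation":[0,1,0],"grip":-1},{"dr":[0,0,0],"translation":[0,1,0],"grip":-1},{"dr":[0,0,0],"translation":[0,0,0],"grip":-1}]'
```

```text
time: 11.4
ee_pos: [521.8, -346.4, 65.3]
tcp_rot: [-0.122, 0.121, 0.697, -0.696]
contact_force: [-0.0, -0.1, -1.4]
opening: 27.4
time: 11.7
ee_pos: [522.4, -346.6, 63.1]
tcp_rot: [-0.122, 0.122, 0.697, -0.697]
contact_force: [-0.2, -0.3, -1.3]
opening: 26.9
time: 12.0
ee_pos: [522.4, -346.6, 61.2]
tcp_rot: [-0.122, 0.122, 0.697, -0.697]
contact_force: [-0.1, 0.5, -1.9]
opening: 27.7
```

```bash
python3 -m handwheel '[{"dr":[0,0,0],"translation":[0,1,0],"grip":-1},{"dr":[0,0,0],"translation":[0,0,0],"grip":-1}]'
python3 -m handwheel '[{"dr":[0,0,0],"translation":[0,1,0],"grip":-1},{"dr":[0,0,0],"translation":[0,0,0],"grip":-1}]'
python3 -m handwheel '[{"dr":[0,0,0],"translation":[0,0.5,0],"grip":-1},{"dr":[0,0,0],"translation":[0,0,0],"grip":-1}]'
python3 -c "
from h import *
s=sense()
k=camera('side');p=proj(k,s['ee_pos']);u,v=p.astype(int);crop(k,'p_side.png',u-50,v-30,u+50,v+45,8)"
```

```text
time: 12.2
ee_pos: [522.6, -346.7, 60.5]
tcp_rot: [0.121, -0.122, -0.697, 0.697]
contact_force: [-0.7, 0.6, 0.0]
opening: 27.5
time: 12.4
ee_pos: [522.6, -346.7, 60.4]
tcp_rot: [0.121, -0.122, -0.696, 0.697]
contact_force: [-2.8, 2.3, 9.1]
opening: 26.9
time: 12.6
ee_pos: [522.7, -346.7, 60.4]
tcp_rot: [0.121, -0.122, -0.696, 0.697]
contact_force: [-4.1, 2.7, 11.8]
opening: 27.2
```

View pics/p_side.png

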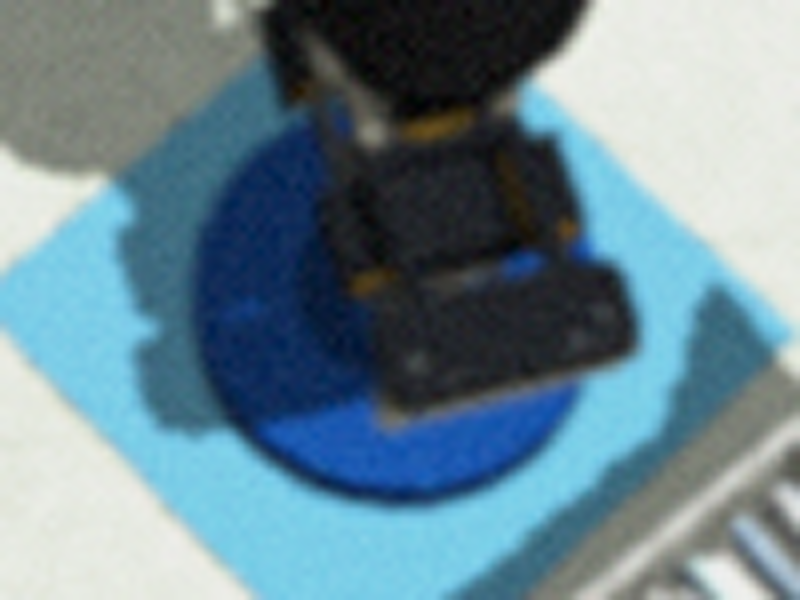

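It has landed, with 12 N on the wrist. I'll ease the load off, then release.

```bash
python3 -m handwheel '[{"dr":[0,0,0],"translation":[0,-1.5,0],"grip":-1},{"dr":[0,0,0],"translation":[0,0,0],"grip":0.3},{"dr":[0,0,0],"translation":[0,0,0],"grip":0.3},{"dr":[0,0,0],"translation":[0,0,0],"grip":0.3},{"dr":[0,0,0],"translation":[0,0,0],"grip":0.3},{"dr":[0,0,0],"translation":[0,0,0],"grip":0.3}]'
python3 -m handwheel '[{"dr":[0,0,0],"translation":[0,-10,0],"grip":0.3},{"dr":[0,0,0],"translation":[0,-20,0],"grip":0.3},{"dr":[0,0,0],"translation":[0,-35,0],"grip":0.3},{"dr":[0,0,0],"translation":[0,-45,0],"grip":0.3},{"dr":[0,0,0],"translation":[0,-45,0],"grip":0.3},{"dr":[0,0,0],"translation":[0,-45,0],"grip":0.3},{"dr":[0,0,0],"translation":[0,-45,0],"grip":0.3},{"dr":[0,0,0],"translation":[0,-25,0],"grip":0.3},{"dr":[0,0,0],"translation":[0,0,0],"grip":0.3}]'
python3 - <<'E'
from h import *
s=sense();print(s["ee_pos"],s["qpos"].round(2))
c=camera("wrist");cv2.imwrite("pics/q_w.png",c["color"])
S=camera("scene");D=camera("side")
crop(S,"q_s.png",100,200,260,330,5);crop(D,"q_d.png",230,260,390,390,5)
for n,k in(("s",S),("d",D)):
    h=cv2.cvtColor(k["color"],cv2.COLOR_BGR2HSV); print(n,[plane(k,*p,22).round(1) for p in []])
    m=cv2.inRange(h,(104,140,40),(125,255,255)); 
    m[:200]=0; cn=max(cv2.findContours(m,0,1)[0],key=cv2.contourArea);e=cv2.fitEllipse(cv2.convexHull(cn));print(e,plane(k,*e[0],15).round(1))
E
```

```text
time: 13.25
ee_pos: [522.4, -346.6, 60.1]
tcp_rot: [-0.122, 0.122, 0.697, -0.697]
contact_force: [0.2, 0.3, 0.8]
opening: 55.8
time: 14.15
ee_pos: [523.7, -347.6, 336.3]
tcp_rot: [0.119, -0.125, -0.696, 0.697]
contact_force: [0.2, -0.3, 0.1]
opening: 57.0
[ 523.6540055  -347.60605897  336.30596779] [-0.27  0.23  0.11  0.   -1.45  1.5 ]
s []
((404.5323181152344, 258.3659362792969), (65.23735809326172, 69.79714965820312), 143.64111328125) [884.2 141.7  15. ]
d []
((311.69732666015625, 318.139892578125), (49.508445739746094, 51.97065353393555), 113.9525146484375) [ 521.7 -346.    15. ]
```

View pics/q_w.png

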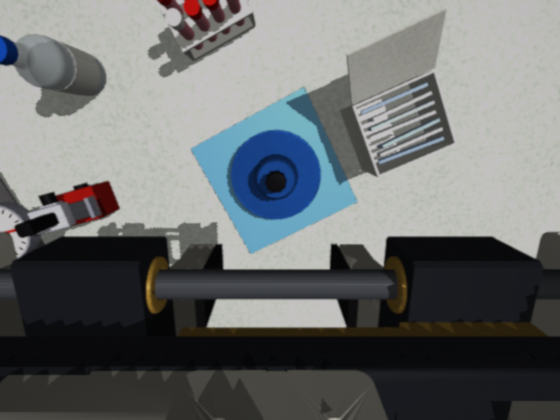

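View pics/q_d.png

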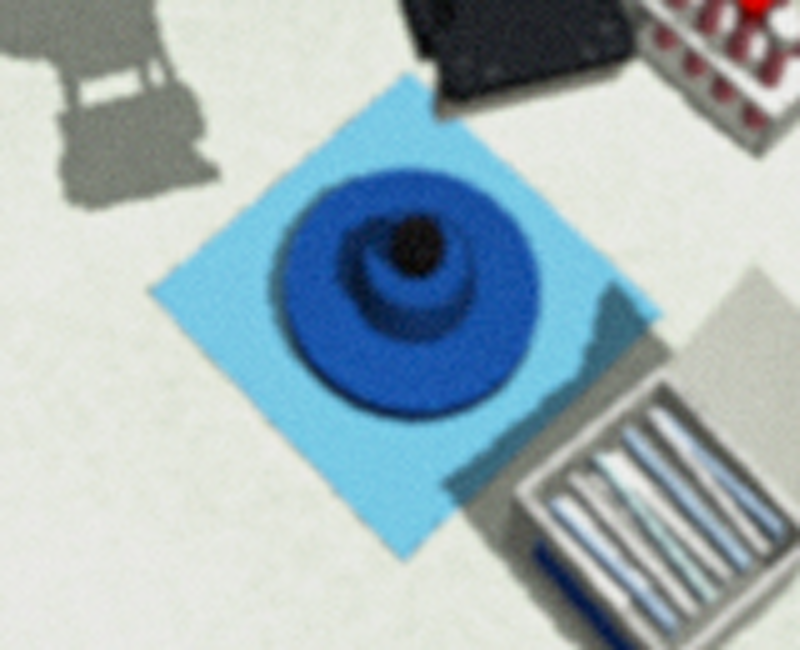

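View pics/q_s.png

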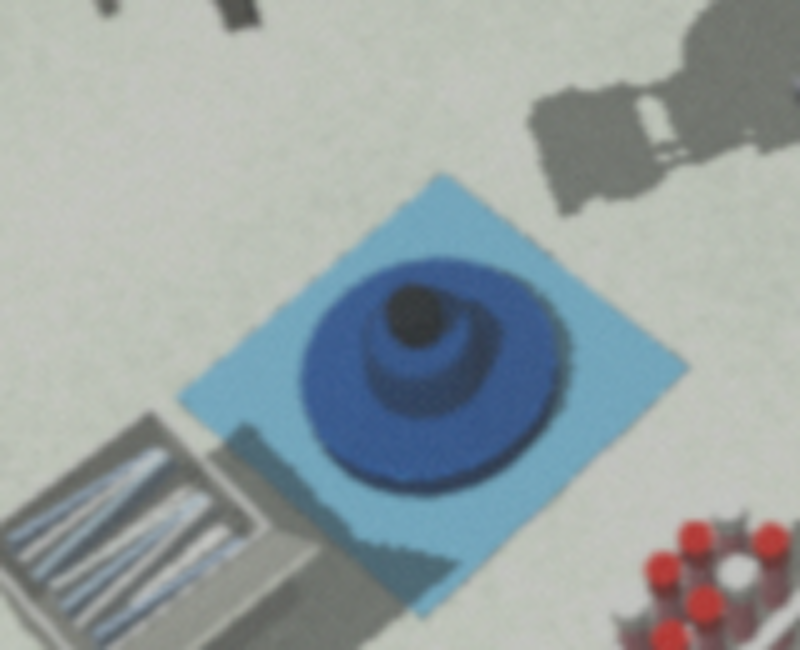

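The lid sits upright in the middle of the pad; the side view gives (521.7,-346.0) against a pad centre of about (521,-346). Next I'll locate the gauge post, dial and nut.

```bash
python3 - <<'E'
from h import *
import pickle
S=camera("scene");D=camera("side");pickle.dump((S,D),open("cams2.pkl","wb"))
crop(S,"r_s.png",255,140,385,240,6);crop(D,"r_d.png",190,130,320,230,6)
def ell(k,u,v,r,th):
    g=k["color"][v-r:v+r,u-r:u+r].min(2); h=cv2.resize(g,None,fx=4,fy=4,interpolation=cv2.INTER_CUBIC)
    m=(h>th).astype('u1'); k2,l,st,ce=cv2.connectedComponentsWithStats(m)
    i=l[4*r-12:4*r+12,4*r-12:4*r+12].max()
    best=max(range(1,k2),key=lambda i:st[i,4]); cn=max(cv2.findContours((l==best).astype('u1'),0,1)[0],key=cv2.contourArea)
    e=cv2.fitEllipse(cv2.convexHull(cn));return (np.array(e[0])+.5)/4-.5+[u-r,v-r],np.array(e[1])/4
for th in(130,145): print("scene dial",ell(S,293,196,15,th))
for th in(130,150): print("side dial",ell(D,262,198,15,th))
E
```

```text
scene dial (array([294.08993721, 192.75652027]), array([23.52322578, 31.74414062]))
scene dial (array([291.98876953, 195.3579092 ]), array([19.86706734, 25.50304985]))
side dial (array([263.16920471, 195.48833942]), array([25.20997238, 36.17763519]))
side dial (array([262.6090765, 195.7578001]), array([23.81681442, 35.49129486]))
```

View pics/r_s.png

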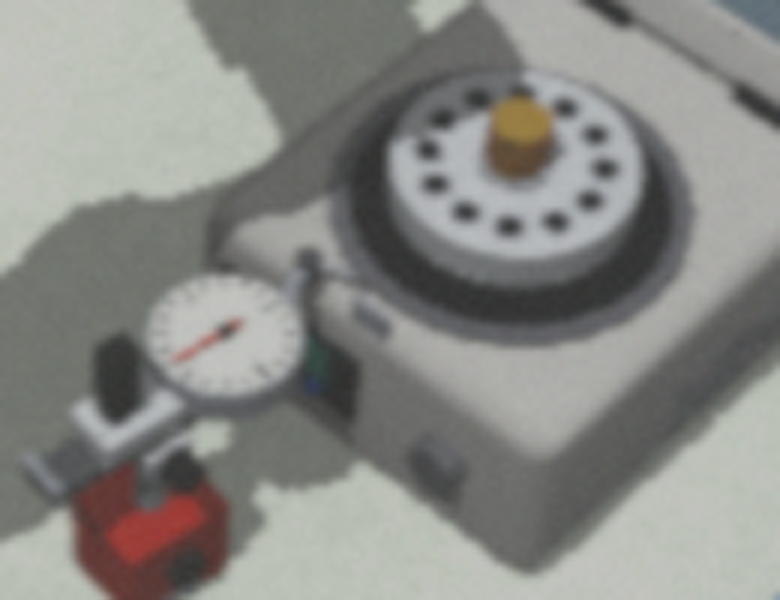

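View pics/r_d.png

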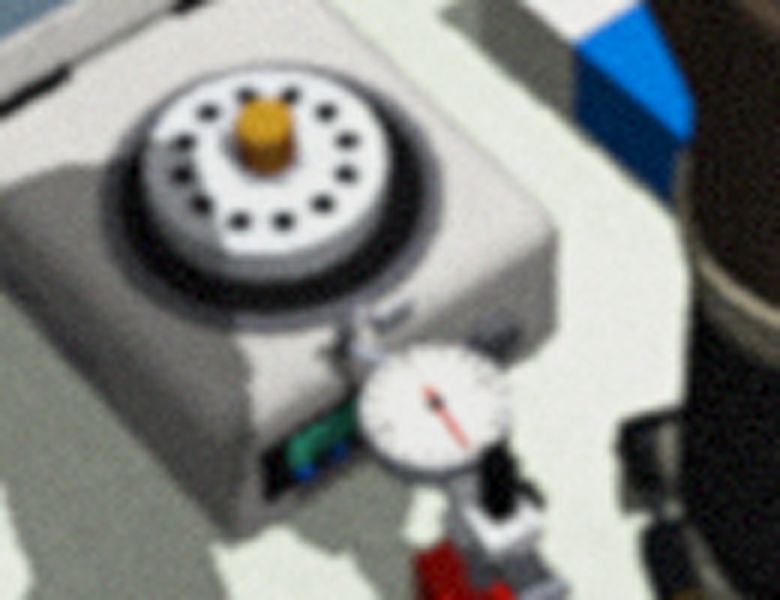

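```bash
python3 - <<'E'
from h import *
import pickle
S,D=pickle.load(open("cams2.pkl","rb"))
for n,a,b,z in(("dial",(292.4,195.3),(262.2,196.9),149),("nut",(342,159.8),(234.2,149.8),181),("post",(274.7,197.5),(272.8,205.8),183)):
    t,r=tri(S,a,D,b);print(n,t.round(1),round(r,1),plane(S,*a,z).round(1),plane(D,*b,z).round(1))
s=sense();print(s["ee_pos"],R().round(3).tolist())
E
```

```text
dial [586.4 -14.7 146.9] 0.9 [587.8 -16.4 149. ] [585.7 -15.5 149. ]
nut [602.1 156.7 178.1] 1.1 [603.6 155.3 181. ] [600.8 153.8 181. ]
post [581.1 -74.8 180.3] 1.9 [582.4 -75.1 183. ] [580.  -77.4 183. ]
[ 521.86417884 -346.32065186  329.00968577] [[-0.941, -0.002, -0.339], [0.339, 0.001, -0.941], [0.002, -1.0, -0.0]]
```

Axis is at about (602,155.5). The dial is 172 mm from it, so the carriage is near 13 mm, and the post at (581,-75.5) agrees. I'll push the post from behind with closed fingers, turning the tool first so its x runs along the rail.

```bash
python3 -m handwheel '[{"dr":[0,0.1,0],"translation":[0,0,0],"grip":-1},{"dr":[0,0.146,0],"translation":[0,0,0],"grip":-1},{"dr":[0,0.146,0],"translation":[0,0,0],"grip":-1},{"dr":[0,0.146,0],"translation":[0,0,0],"grip":-1},{"dr":[0,0.146,0],"translation":[0,0,0],"grip":-1},{"dr":[0,0.146,0],"translation":[0,0,0],"grip":-1},{"dr":[0,0.146,0],"translation":[0,0,0],"grip":-1},{"dr":[0,0.146,0],"translation":[0,0,0],"grip":-1},{"dr":[0,0.146,0],"translation":[0,0,0],"grip":-1},{"dr":[0,0.046,0],"translation":[0,0,0],"grip":-1},{"dr":[0,0,0],"translation":[0,0,0],"grip":-1}]'
python3 - <<'E'
from h import *
s=sense();print(s["ee_pos"],R().round(3).tolist(),s["opening"],s["qpos"].round(2))
A=np.array([602,155.5,0]);u=np.array([.0902,.996,0])
print(need(A-259*u+[0,0,240]), np.degrees(np.arctan2(R()[1,0],R()[0,0])))
E
```

```text
time: 15.5
ee_pos: [522.1, -346.5, 329.1]
tcp_rot: [0.523, -0.521, -0.477, 0.477]
contact_force: [-0.6, 0.8, -0.1]
opening: 0.2
[ 522.09992554 -346.47924295  329.06790743] [[0.089, -0.002, -0.996], [0.996, 0.001, 0.089], [0.0, -1.0, 0.002]] 0.1779390075779888 [-0.27  0.23  0.1  -0.   -1.44  0.19]
[248.   89.1 -34.7] 84.86887570723621
```

```bash
python3 -m handwheel '[{"dr":[0,0,0],"translation":[20,5,-3],"grip":-1},{"dr":[0,0,0],"translation":[40,12,-6],"grip":-1},{"dr":[0,0,0],"translation":[45,15,-6],"grip":-1},{"dr":[0,0,0],"translation":[45,15,-6],"grip":-1},{"dr":[0,0,0],"translation":[45,15,-6],"grip":-1},{"dr":[0,0,0],"translation":[35,15,-5],"grip":-1},{"dr":[0,0,0],"translation":[18,12,-3],"grip":-1},{"dr":[0,0,0],"translation":[0,0,0],"grip":-1},{"dr":[0,0,0],"translation":[0,0,0],"grip":-1}]'
python3 - <<'E'
from h import *
s=sense()
A=np.array([602,155.5,0]);u=np.array([.0902,.996,0])
print(need(A-259*u+[0,0,150]))
c=camera("wrist");cv2.imwrite("pics/s_w.png",c["color"])
S=camera("scene");D=camera("side")
crop(S,"s_s.png",240,140,370,240,6);crop(D,"s_d.png",200,140,330,240,6)
E
```

```text
time: 16.4
ee_pos: [579.1, -102.6, 240.8]
tcp_rot: [0.521, -0.521, -0.477, 0.478]
contact_force: [0.1, -0.9, 0.5]
opening: 0.2
[ 0.1 90.8  0.4]
```

View pics/s_w.png

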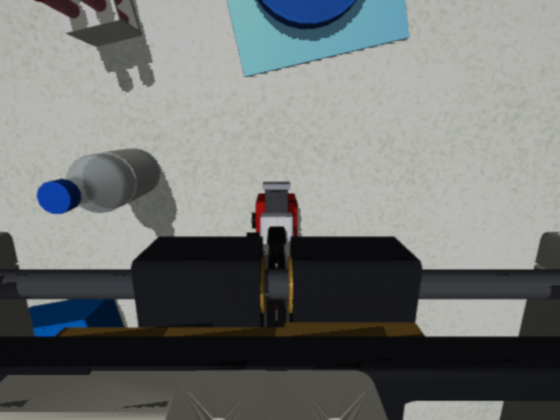

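View pics/s_s.png

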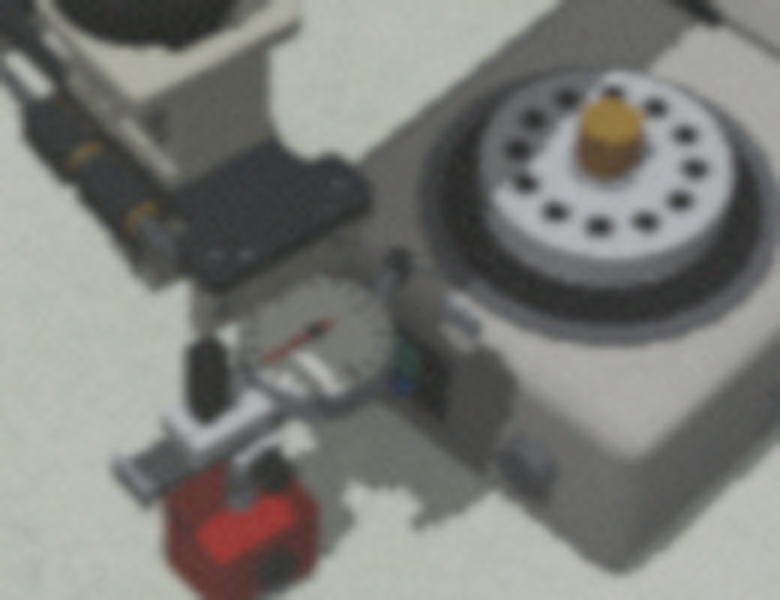

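View pics/s_d.png

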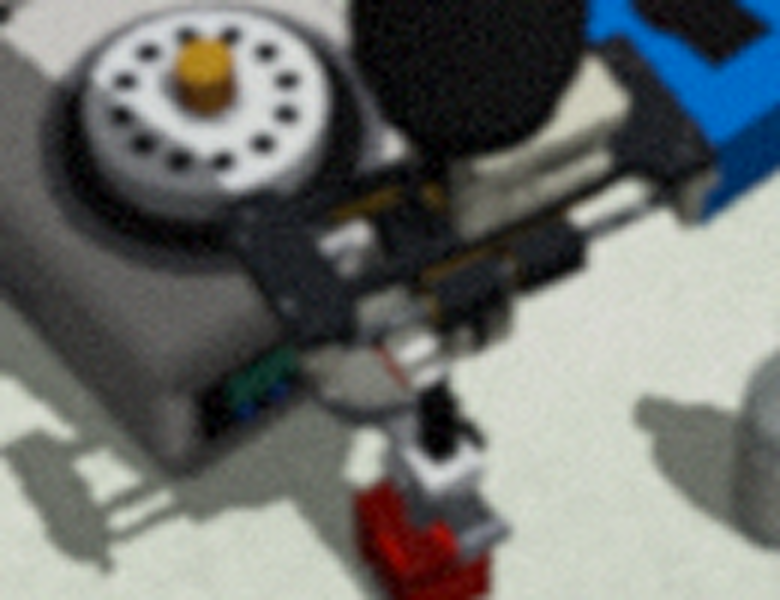

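The wrist view shows the rail at x≈277, in line with the tool. Lowering to just above post height to check the tip sits behind the post.

```bash
python3 -m handwheel '[{"dr":[0,0,0],"translation":[0,15,0],"grip":-1},{"dr":[0,0,0],"translation":[0,20,0],"grip":-1},{"dr":[0,0,0],"translation":[0,15,0],"grip":-1},{"dr":[0,0,0],"translation":[0,5,0],"grip":-1},{"dr":[0,0,0],"translation":[0,0,0],"grip":-1}]'
python3 - <<'E'
from h import *
s=sense()
A=np.array([602,155.5,0]);u=np.array([.0902,.996,0])
print(need(A-259*u+[0,0,150]))
c=camera("wrist");cv2.imwrite("pics/t_w.png",c["color"])
S=camera("scene");D=camera("side")
crop(S,"t_s.png",240,160,340,235,8);crop(D,"t_d.png",220,160,320,235,8)
t=s["ee_pos"]+[0,0,8];print(t,(proj(S,t)-[240,160])*8,(proj(D,t)-[220,160])*8)
E
```

```text
time: 17.05
ee_pos: [579.1, -103.5, 186.1]
tcp_rot: [0.522, -0.522, -0.477, 0.477]
contact_force: [-0.2, 0.1, 0.6]
opening: 0.6
[ 1.  36.1  0.5]
[ 579.08294758 -103.49937641  194.1446008 ] [204.60590193 317.73096732] [464.1022269  401.37778127]
```

View pics/t_w.png

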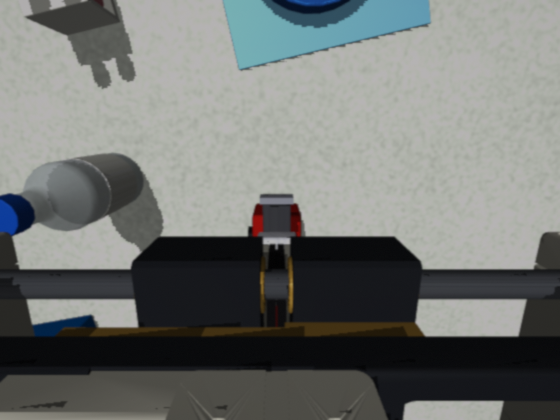

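View pics/t_s.png

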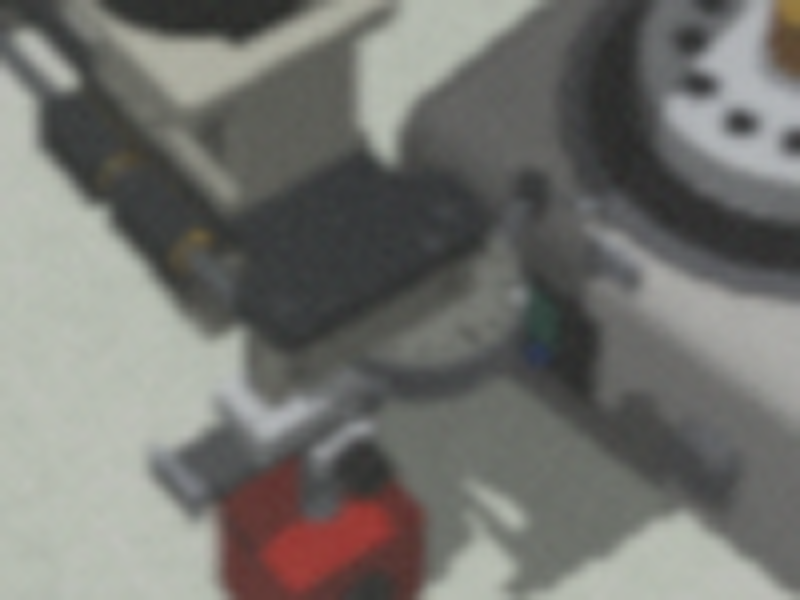

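View pics/t_d.png

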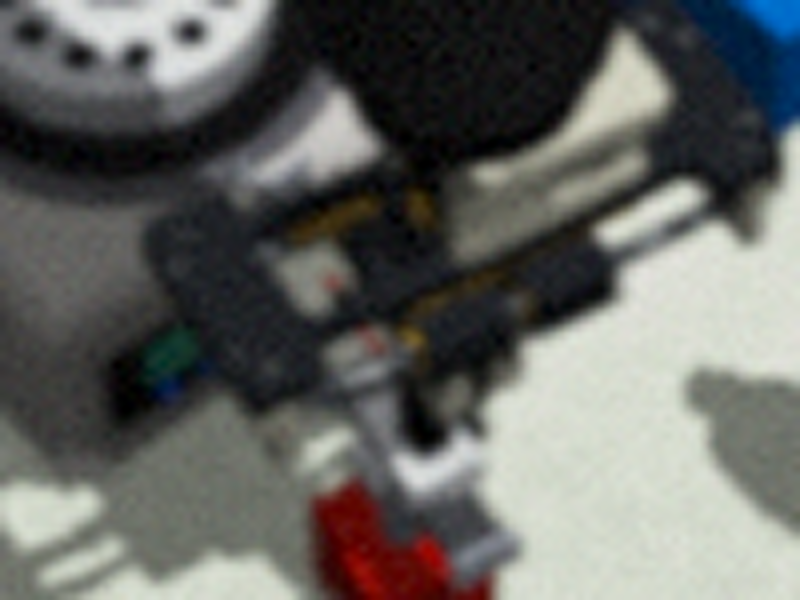

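The tip projects to (464,401) in the side crop, just behind the black post at (425,400). Lowering 30 mm behind it.

```bash
python3 -m handwheel '[{"dr":[0,0,0],"translation":[0,8,0],"grip":-1},{"dr":[0,0,0],"translation":[0,8,0],"grip":-1},{"dr":[0,0,0],"translation":[0,8,0],"grip":-1},{"dr":[0,0,0],"translation":[0,6,0],"grip":-1},{"dr":[0,0,0],"translation":[0,0,0],"grip":-1}]'
python3 - <<'E'
from h import *
s=sense()
S=camera("scene");D=camera("side")
crop(S,"u_s.png",240,160,340,235,8);crop(D,"u_d.png",220,160,320,235,8)
t=s["ee_pos"]+[0,0,8];print(t,(proj(S,t)-[240,160])*8,(proj(D,t)-[220,160])*8)
E
```

```text
time: 17.7
ee_pos: [578.6, -102.7, 154.9]
tcp_rot: [0.522, -0.521, -0.477, 0.478]
contact_force: [0.0, -0.7, -0.6]
opening: 0.6
[ 578.60076218 -102.69679928  162.86606497] [207.61992312 374.30076055] [461.57254029 451.89372109]
```

View pics/u_d.png

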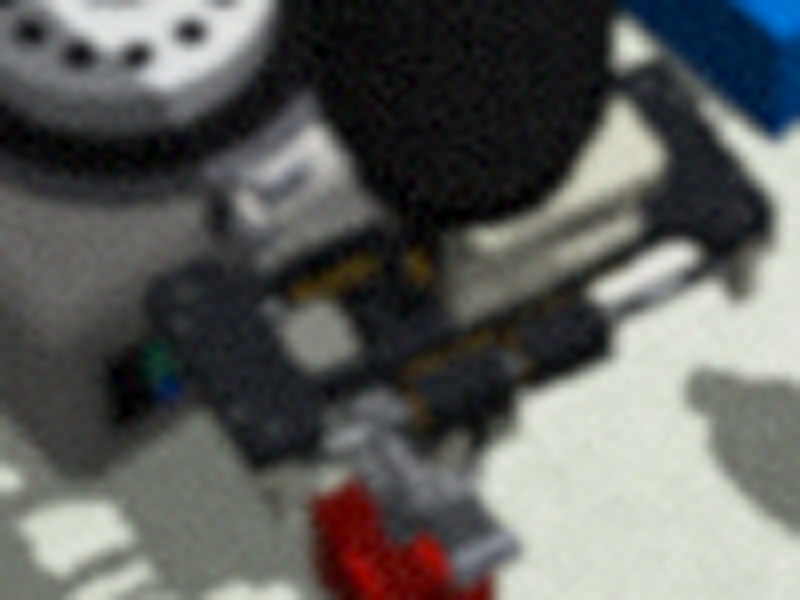

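View pics/u_s.png

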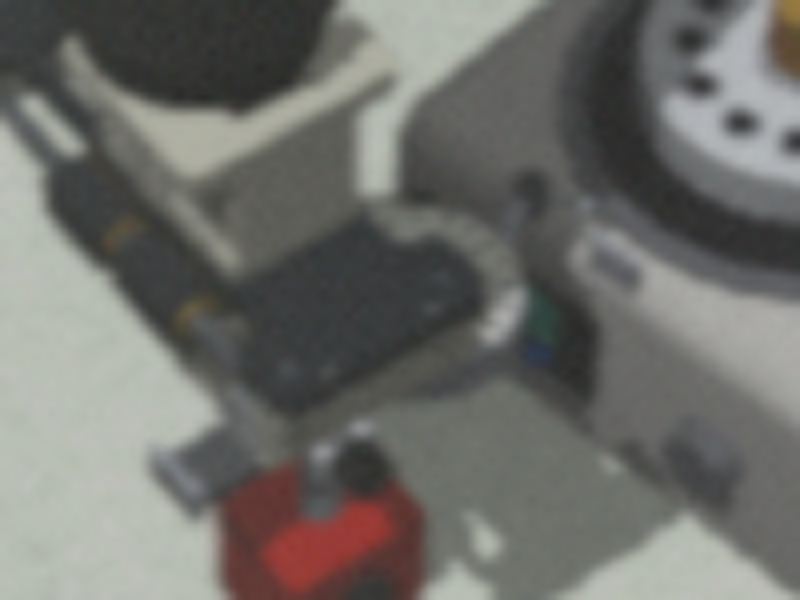

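No contact yet. Pushing forward along the rail.

```bash
python3 -m handwheel '[{"dr":[0,0,0],"translation":[4,0,0],"grip":-1},{"dr":[0,0,0],"translation":[5,0,0],"grip":-1},{"dr":[0,0,0],"translation":[5,0,0],"grip":-1},{"dr":[0,0,0],"translation":[5,0,0],"grip":-1},{"dr":[0,0,0],"translation":[0,0,0],"grip":-1}]'
python3 -m handwheel '[{"dr":[0,0,0],"translation":[4,0,0],"grip":-1},{"dr":[0,0,0],"translation":[4,0,0],"grip":-1},{"dr":[0,0,0],"translation":[4,0,0],"grip":-1},{"dr":[0,0,0],"translation":[3,0,0],"grip":-1},{"dr":[0,0,0],"translation":[0,0,0],"grip":-1}]'
python3 - <<'E'
from h import *
s=sense()
S=camera("scene");D=camera("side")
crop(S,"v_s.png",240,140,370,240,6);crop(D,"v_d.png",220,140,350,240,6)
E
```

```text
time: 18.3
ee_pos: [581.2, -83.5, 156.5]
tcp_rot: [-0.522, 0.522, 0.477, -0.477]
contact_force: [-0.6, 0.7, 0.8]
opening: 0.4
time: 18.8
ee_pos: [582.4, -68.9, 156.5]
tcp_rot: [-0.522, 0.522, 0.477, -0.477]
contact_force: [-0.2, -2.2, -0.2]
opening: 0.4
```

View pics/v_d.png

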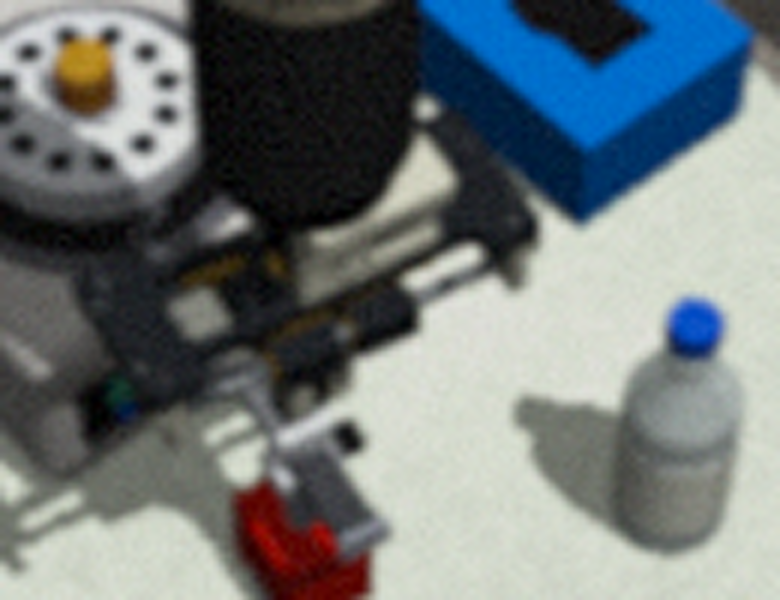

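View pics/v_s.png

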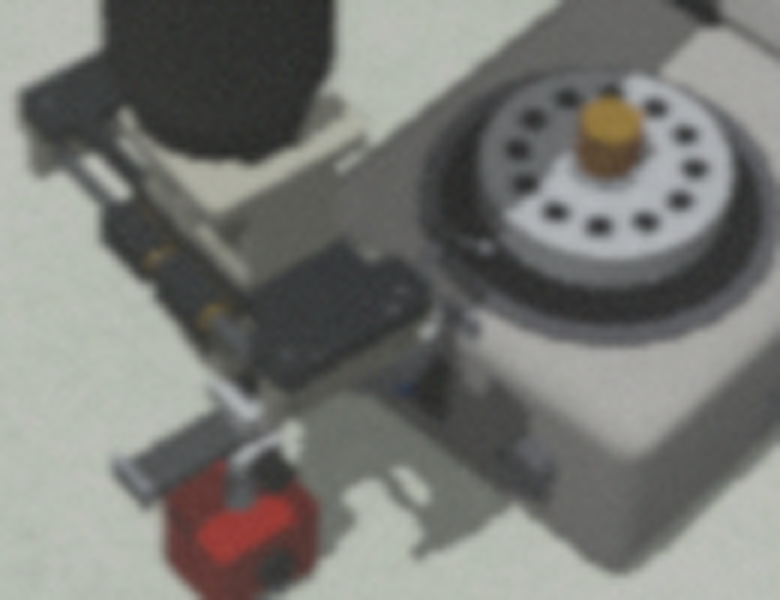

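The carriage is following and the stylus is close to the rim. A few more mm.

```bash
python3 -m handwheel '[{"dr":[0,0,0],"translation":[3,0,0],"grip":-1},{"dr":[0,0,0],"translation":[3,0,0],"grip":-1},{"dr":[0,0,0],"translation":[2,0,0],"grip":-1},{"dr":[0,0,0],"translation":[0,0,0],"grip":-1}]'
python3 -m handwheel '[{"dr":[0,0,0],"translation":[1.5,0,0],"grip":-1},{"dr":[0,0,0],"translation":[0,0,0],"grip":-1},{"dr":[0,0,0],"translation":[0,0,0],"grip":-1}]'
python3 -m handwheel '[{"dr":[0,0,0],"translation":[1.5,0,0],"grip":-1},{"dr":[0,0,0],"translation":[0,0,0],"grip":-1},{"dr":[0,0,0],"translation":[0,0,0],"grip":-1}]'
```

```text
time: 19.3
ee_pos: [583.2, -60.2, 156.2]
tcp_rot: [0.522, -0.522, -0.478, 0.477]
contact_force: [-0.2, 0.4, -1.1]
opening: 0.8
time: 19.6
ee_pos: [583.3, -59.2, 156.2]
tcp_rot: [0.522, -0.522, -0.477, 0.477]
contact_force: [0.3, 0.4, -0.6]
opening: 0.3
time: 19.9
ee_pos: [583.3, -58.1, 156.2]
tcp_rot: [-0.522, 0.522, 0.477, -0.477]
contact_force: [0.1, -2.1, -0.7]
opening: 0.4
```

```bash
python3 -m handwheel '[{"dr":[0,0,0],"translation":[1,0,0],"grip":-1},{"dr":[0,0,0],"translation":[0,0,0],"grip":-1}]'
python3 -m handwheel '[{"dr":[0,0,0],"translation":[-6,0,0],"grip":-1},{"dr":[0,0,0],"translation":[-12,0,0],"grip":-1},{"dr":[0,0,0],"translation":[-8,-6,0],"grip":-1},{"dr":[0,0,0],"translation":[0,-25,0],"grip":-1},{"dr":[0,0,0],"translation":[0,-40,0],"grip":0},{"dr":[0,0,0],"translation":[0,-40,0],"grip":0.3},{"dr":[0,0,0],"translation":[0,-20,0],"grip":0.3},{"dr":[0,0,0],"translation":[0,0,0],"grip":0.3}]'
python3 - <<'E'
from h import *
s=sense()
c=camera("wrist");cv2.imwrite("pics/w_w.png",c["color"])
S=camera("scene");D=camera("side")
crop(S,"w_s.png",260,140,390,240,6);crop(D,"w_d.png",210,140,340,240,6)
A=np.array([602,155.5,0]);print(need(A+[0,0,250]),s["qpos"].round(2))
E
```

```text
time: 20.1
ee_pos: [583.3, -57.9, 156.3]
tcp_rot: [-0.522, 0.522, 0.477, -0.478]
contact_force: [-0.1, -6.6, -0.4]
opening: 0.2
time: 20.9
ee_pos: [582.8, -83.4, 291.8]
tcp_rot: [-0.52, 0.523, 0.479, -0.475]
contact_force: [-0.1, 0.6, -0.2]
opening: 26.8
[239.5  36.9   0. ] [ 0.19  0.17 -0.06  0.   -1.34 -0.28]
```

View pics/w_d.png

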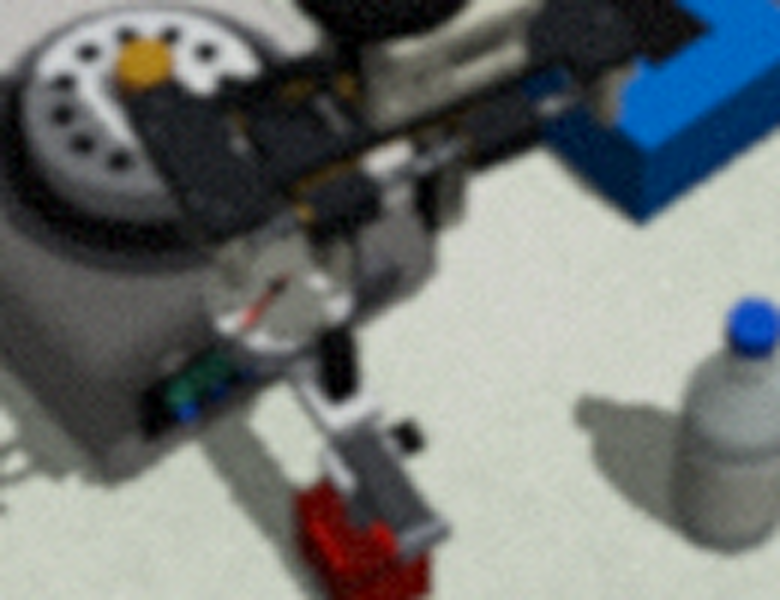

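View pics/w_s.png

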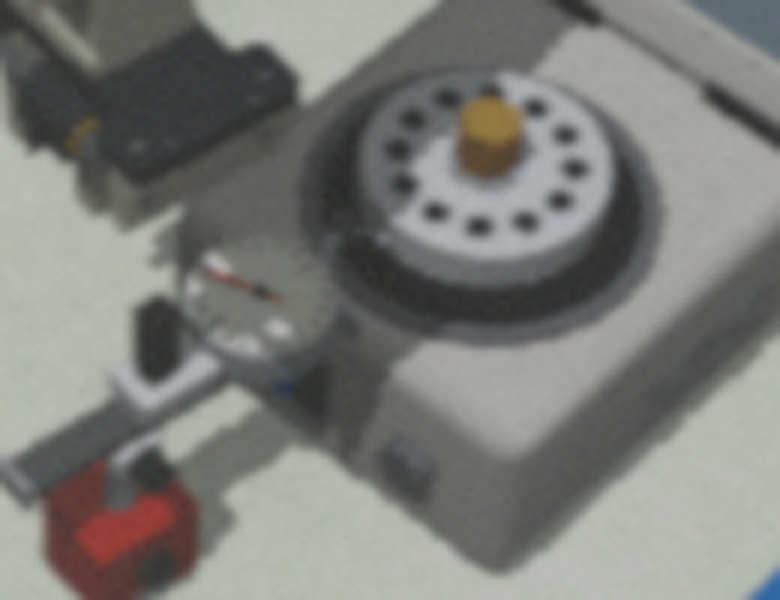

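View pics/w_w.png

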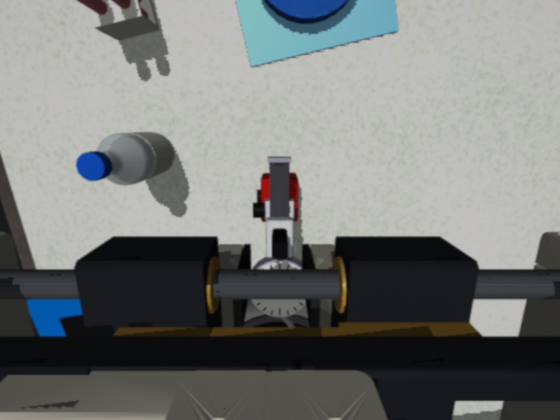

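The stop was felt at 6.6 N and the needle has moved off zero. Next, over to the nut.

```bash
python3 -m handwheel '[{"dr":[0,0,0],"translation":[20,0,0],"grip":0.3},{"dr":[0,0,0],"translation":[40,5,0],"grip":0.3},{"dr":[0,0,0],"translation":[45,8,0],"grip":0.3},{"dr":[0,0,0],"translation":[45,8,0],"grip":0.3},{"dr":[0,0,0],"translation":[45,8,0],"grip":0.3},{"dr":[0,0,0],"translation":[30,8,0],"grip":0.3},{"dr":[0,0,0],"translation":[14,4,0],"grip":0.3},{"dr":[0,0,0],"translation":[0,0,0],"grip":0.3},{"dr":[0,0,0],"translation":[0,0,0],"grip":0.3}]'
python3 - <<'E'
from h import *
s=sense()
c=camera("wrist");cv2.imwrite("pics/x_w.png",c["color"])
S=camera("scene");D=camera("side")
crop(S,"x_s.png",260,140,390,240,6);crop(D,"x_d.png",180,120,310,220,6)
print(need((602,155.5,149)),s["qpos"].round(2))
E
```

```text
time: 21.95
ee_pos: [602.1, 154.6, 245.6]
tcp_rot: [0.522, -0.522, -0.477, 0.478]
contact_force: [-1.0, 0.4, 0.7]
opening: 56.9
[ 1.4 97.6  0.6] [ 0.57  0.25 -0.06  0.   -1.26 -0.65]
```

View pics/x_w.png

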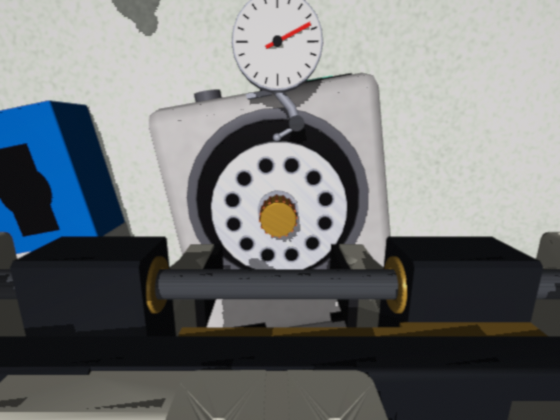

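View pics/x_s.png

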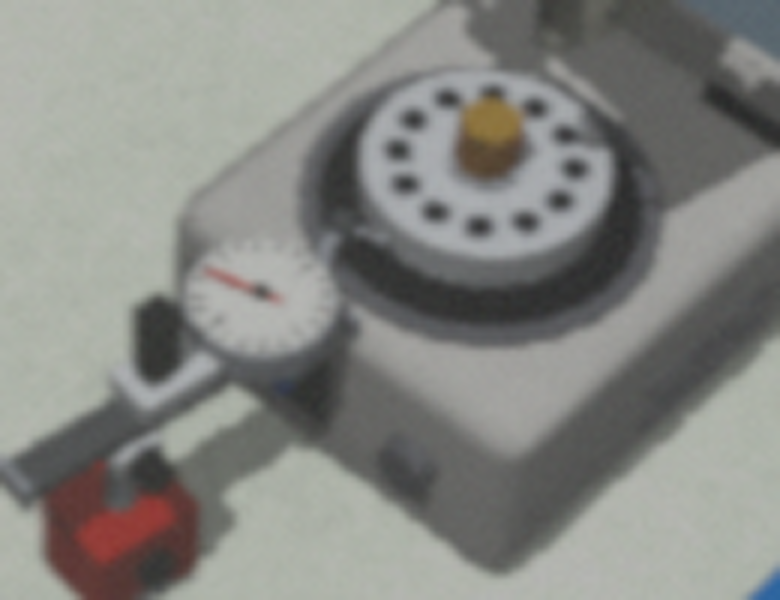

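View pics/x_d.png

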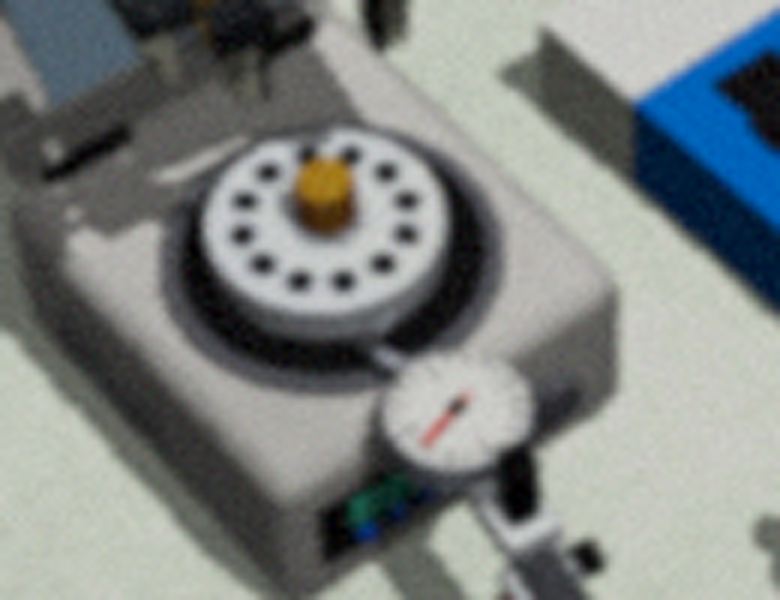

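The wrist view shows the dial at (277,41) with its needle about 1.1 rad clockwise from the post. I'll build a needle reader and check it across all three views.

```bash
cat >> h.py <<'E'
U=np.array([.0902,.996])
DC=np.array([602,155.5])-135*U
def needle(c,guess=None,win=15):
    guess=np.append(DC,149) if guess is None else guess
    u,v=proj(c,guess); f=4
    x0,y0=int(max(u-win,0)),int(max(v-win,0)); x1=int(u+win+1);y1=int(v+win+1)
    im=cv2.resize(c["color"][y0:y1,x0:x1].astype(np.float32),None,fx=f,fy=f,interpolation=cv2.INTER_LINEAR)
    w=im[:,:,2]-np.maximum(im[:,:,0],im[:,:,1]); t=0.35*w.max(); 
    k,l,st,ce=cv2.connectedComponentsWithStats((w>t).astype('u1'))
    ys,xs=np.nonzero(w>t); 
    P=np.array([plane(c,(x+.5)/f-.5+x0,(y+.5)/f-.5+y0,149.5)[:2] for x,y in zip(xs,ys)]); W=w[ys,xs]
    r=np.linalg.norm(P-guess[:2],axis=1); ok=r<33; P,W=P[ok],W[ok]
    m=(P*W[:,None]).sum(0)/W.sum(); C=((P-m)*W[:,None]).T@(P-m); e,V=np.linalg.eigh(C); d=V[:,1]
    if d@(m-guess[:2])<0: d=-d
    post=-U; ang=-np.arctan2(post[0]*d[1]-post[1]*d[0],post@d)
    return ang%(2*np.pi), m.round(1), len(W), np.sqrt(e/W.sum()).round(1)
def readall():
    o=[]
    for n in("scene","side"):
        c=camera(n); o.append(needle(c)[0])
    return o
E
python3 - <<'E'
from h import *
c=camera("wrist");print("dial c wrist",plane(c,277.5,41.5,149),DC)
print("w",needle(c,np.array([*plane(c,277.5,41.5,149)]),win=60))
for n in("scene","side"): print(n,needle(camera(n)))
E
```

```text
dial c wrist [588.97445985  21.38550938 149.        ] [589.823  21.04 ]
w (np.float64(1.116967904849035), array([578.1,  17.4]), 3079, array([ 0.9, 10.9]))
scene (np.float64(1.1232421701269737), array([576.3,  17.3]), 342, array([1.9, 9.3]))
side (np.float64(1.1051535907879757), array([575.8,  18. ]), 360, array([2.1, 8.1]))
```

The three views agree (1.12, 1.12, 1.11 rad), and the dial centre is 135 mm from the axis, so the gauge is home. Going down on the nut.

```bash
python3 -m handwheel '[{"dr":[0,0,0],"translation":[0.5,15,0],"grip":0.3},{"dr":[0,0,0],"translation":[0.5,25,0],"grip":0.3},{"dr":[0,0,0],"translation":[0,25,0],"grip":0.3},{"dr":[0,0,0],"translation":[0,15,0],"grip":0.3},{"dr":[0,0,0],"translation":[0,8,0],"grip":0.3},{"dr":[0,0,0],"translation":[0,4,0],"grip":0.3},{"dr":[0,0,0],"translation":[0,0,0],"grip":0.3}]'
python3 - <<'E'
from h import *
s=sense();print(need((602,155.5,149)),s["contact_force"])
c=camera("wrist");cv2.imwrite("pics/y_w.png",c["color"])
S=camera("scene");D=camera("side")
crop(S,"y_s.png",280,110,380,185,8);crop(D,"y_d.png",190,110,290,185,8)
E
```

```text
time: 22.95
ee_pos: [602.7, 156.1, 154.5]
tcp_rot: [-0.522, 0.522, 0.477, -0.477]
contact_force: [0.2, -0.2, -0.8]
opening: 57.1
[-0.6  5.5  0.6] [ 0.2207681  -0.19110717 -0.76955212]
```

View pics/y_w.png

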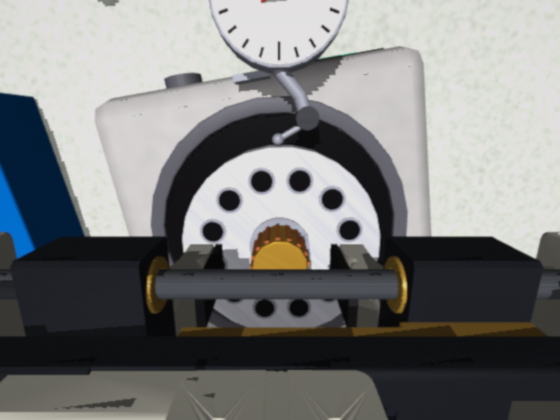

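View pics/y_d.png

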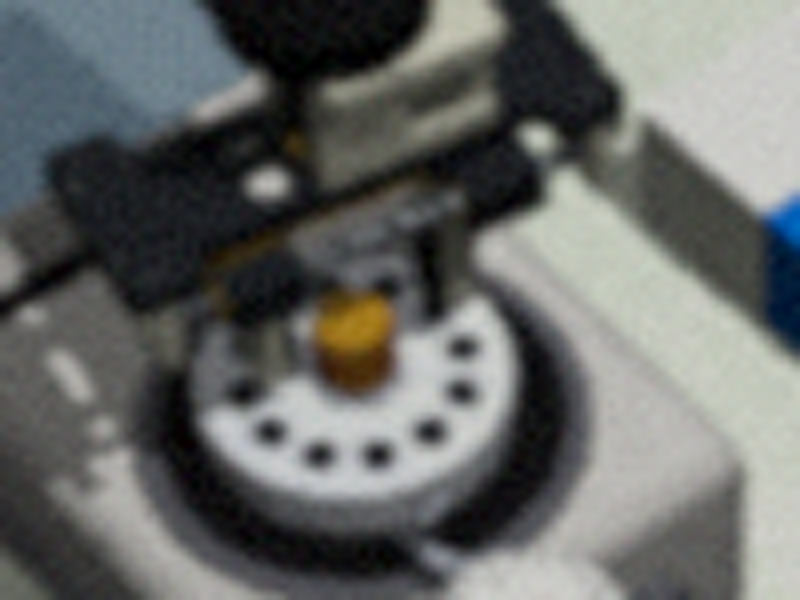

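View pics/y_s.png

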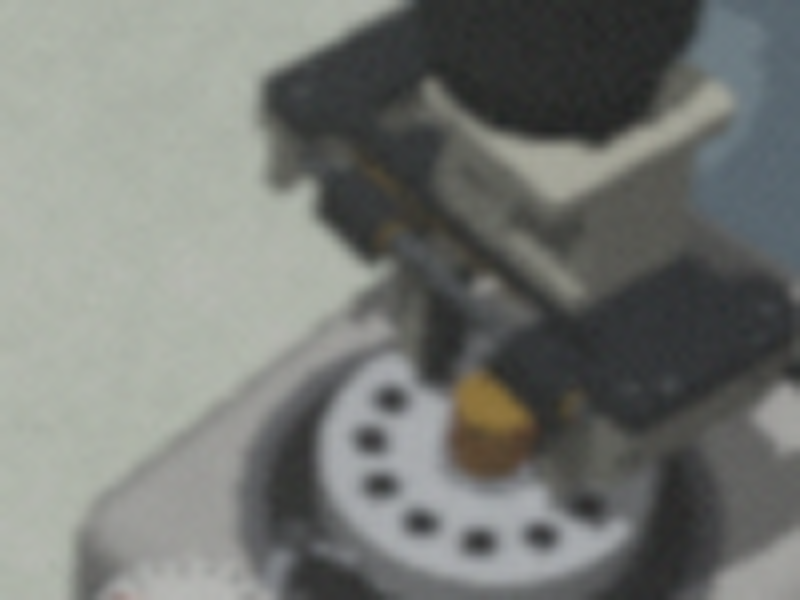

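The nut at (355,340) is centred between the tips in the side crop. Lowering 5 mm and gripping.

```bash
python3 -m handwheel '[{"dr":[0,0,0],"translation":[0,3,0],"grip":0.3},{"dr":[0,0,0],"translation":[0,2,0],"grip":0},{"dr":[0,0,0],"translation":[0,0,0],"grip":-1},{"dr":[0,0,0],"translation":[0,0,0],"grip":-1},{"dr":[0,0,0],"translation":[0,0,0],"grip":-1},{"dr":[0,0,0],"translation":[0,0,0],"grip":-1},{"dr":[0,0,0],"translation":[0,0,0],"grip":-1},{"dr":[0,0,0],"translation":[0,0,0],"grip":-1}]' 20
python3 - <<'E'
from h import *
s=sense();print(s["ee_pos"],s["contact_force"],s["torque"],s["qpos"][5],np.degrees(np.arctan2(R()[1,0],R()[0,0])),readall())
E
```

```text
time: 23.9
ee_pos: [601.0, 156.3, 149.2]
tcp_rot: [0.522, -0.521, -0.477, 0.478]
contact_force: [-5.3, 1.2, 3.9]
opening: 28.3
[601.01890101 156.31911088 149.15546845] [-5.25137234  1.19395329  3.94787727] [ 0.74530682  2.17777749 -0.04015563] -0.6560826207355546 84.89357171389403 [np.float64(1.091755909026494), np.float64(1.0872048002866466)]
```

```bash
python3 -m handwheel '[{"dr":[0,0,0],"translation":[0,0,0.7],"grip":-1},{"dr":[0,0,0],"translation":[0,0,0],"grip":-1}]'
python3 -m handwheel '[{"dr":[0,-0.03,0],"translation":[0,0,0],"grip":-1},{"dr":[0,-0.06,0],"translation":[0,0,0],"grip":-1},{"dr":[0,-0.07,0],"translation":[0,0,0],"grip":-1},{"dr":[0,-0.07,0],"translation":[0,0,0],"grip":-1},{"dr":[0,-0.07,0],"translation":[0,0,0],"grip":-1},{"dr":[0,-0.05,0],"translation":[0,0,0],"grip":-1},{"dr":[0,0,0],"translation":[0,0,0],"grip":-1},{"dr":[0,0,0],"translation":[0,0,0],"grip":-1}]'
cat > rd.py <<'E'
from h import *
s=sense();y=np.arctan2(R()[1,0],R()[0,0])%(2*np.pi);r=readall()
print("yaw",round(y,4),"j6",s["qpos"][5].round(3),"need",np.round(r,3),"t",s["time"],s["contact_force"].round(1),s["torque"].round(2))
open("log.txt","a").write(f"{y} {r[0]} {r[1]}\n")
E
python3 rd.py
```

```text
time: 24.2
ee_pos: [601.0, 156.3, 149.2]
tcp_rot: [0.522, -0.521, -0.477, 0.478]
contact_force: [-4.8, 1.3, 3.1]
opening: 28.2
time: 25.0
ee_pos: [601.0, 156.3, 149.2]
tcp_rot: [0.431, -0.43, -0.56, 0.561]
contact_force: [-5.9, 1.5, 2.5]
opening: 28.2
yaw 1.832 j6 -0.307 need [1.556 1.533] t 25.0 [-5.9  1.5  2.5] [0.53 1.98 0.04]
```

It turns cleanly and the reading is rising. Continuing.

```bash
echo "1.4817 1.0918 1.0872" >> log.txt
M='x'; python3 -m handwheel '[{"dr":[0,-0.04,0],"translation":[0,0,0],"grip":-1},{"dr":[0,-0.07,0],"translation":[0,0,0],"grip":-1},{"dr":[0,-0.08,0],"translation":[0,0,0],"grip":-1},{"dr":[0,-0.08,0],"translation":[0,0,0],"grip":-1},{"dr":[0,-0.08,0],"translation":[0,0,0],"grip":-1},{"dr":[0,-0.08,0],"translation":[0,0,0],"grip":-1},{"dr":[0,-0.07,0],"translation":[0,0,0],"grip":-1},{"dr":[0,-0.05,0],"translation":[0,0,0],"grip":-1},{"dr":[0,0,0],"translation":[0,0,0],"grip":-1},{"dr":[0,0,0],"translation":[0,0,0],"grip":-1}]'; python3 rd.py
python3 -m handwheel '[{"dr":[0,-0.04,0],"translation":[0,0,0],"grip":-1},{"dr":[0,-0.07,0],"translation":[0,0,0],"grip":-1},{"dr":[0,-0.08,0],"translation":[0,0,0],"grip":-1},{"dr":[0,-0.08,0],"translation":[0,0,0],"grip":-1},{"dr":[0,-0.08,0],"translation":[0,0,0],"grip":-1},{"dr":[0,-0.08,0],"translation":[0,0,0],"grip":-1},{"dr":[0,-0.07,0],"translation":[0,0,0],"grip":-1},{"dr":[0,-0.05,0],"translation":[0,0,0],"grip":-1},{"dr":[0,0,0],"translation":[0,0,0],"grip":-1},{"dr":[0,0,0],"translation":[0,0,0],"grip":-1}]'; python3 rd.py
python3 -m handwheel '[{"dr":[0,-0.04,0],"translation":[0,0,0],"grip":-1},{"dr":[0,-0.07,0],"translation":[0,0,0],"grip":-1},{"dr":[0,-0.08,0],"translation":[0,0,0],"grip":-1},{"dr":[0,-0.08,0],"translation":[0,0,0],"grip":-1},{"dr":[0,-0.08,0],"translation":[0,0,0],"grip":-1},{"dr":[0,-0.08,0],"translation":[0,0,0],"grip":-1},{"dr":[0,-0.07,0],"translation":[0,0,0],"grip":-1},{"dr":[0,-0.05,0],"translation":[0,0,0],"grip":-1},{"dr":[0,0,0],"translation":[0,0,0],"grip":-1},{"dr":[0,0,0],"translation":[0,0,0],"grip":-1}]'; python3 rd.py
```

```text
time: 26.1
ee_pos: [601.0, 156.3, 149.2]
tcp_rot: [0.263, -0.262, -0.656, 0.657]
contact_force: [-5.0, 1.7, 2.3]
opening: 28.3
yaw 2.382 j6 0.243 need [2.47 2.49] t 26.1 [-5.   1.7  2.3] [0.53 2.1  0.02]
time: 27.2
ee_pos: [601.0, 156.3, 149.2]
tcp_rot: [0.074, -0.073, -0.703, 0.703]
contact_force: [-5.4, 2.0, 2.5]
opening: 28.3
yaw 2.9321 j6 0.793 need [3.35  3.357] t 27.2 [-5.4  2.   2.5] [0.3  2.03 0.11]
time: 28.3
ee_pos: [601.0, 156.3, 149.2]
tcp_rot: [-0.119, 0.12, -0.697, 0.697]
contact_force: [-5.7, 0.5, 2.7]
opening: 28.4
yaw 3.4821 j6 1.343 need [3.921 3.908] t 28.3 [-5.7  0.5  2.7] [0.25 1.86 0.04]
```

```bash
python3 -m handwheel '[{"dr":[0,-0.04,0],"translation":[0,0,0],"grip":-1},{"dr":[0,-0.07,0],"translation":[0,0,0],"grip":-1},{"dr":[0,-0.08,0],"translation":[0,0,0],"grip":-1},{"dr":[0,-0.08,0],"translation":[0,0,0],"grip":-1},{"dr":[0,-0.07,0],"translation":[0,0,0],"grip":-1},{"dr":[0,-0.06,0],"translation":[0,0,0],"grip":-1},{"dr":[0,0,0],"translation":[0,0,0],"grip":-1},{"dr":[0,0,0],"translation":[0,0,0],"grip":-1}]'; python3 rd.py
python3 -m handwheel '[{"dr":[0,-0.04,0],"translation":[0,0,0],"grip":-1},{"dr":[0,-0.07,0],"translation":[0,0,0],"grip":-1},{"dr":[0,-0.08,0],"translation":[0,0,0],"grip":-1},{"dr":[0,-0.08,0],"translation":[0,0,0],"grip":-1},{"dr":[0,-0.07,0],"translation":[0,0,0],"grip":-1},{"dr":[0,-0.06,0],"translation":[0,0,0],"grip":-1},{"dr":[0,0,0],"translation":[0,0,0],"grip":-1},{"dr":[0,0,0],"translation":[0,0,0],"grip":-1}]'; python3 rd.py
python3 -m handwheel '[{"dr":[0,-0.04,0],"translation":[0,0,0],"grip":-1},{"dr":[0,-0.08,0],"translation":[0,0,0],"grip":-1},{"dr":[0,-0.08,0],"translation":[0,0,0],"grip":-1},{"dr":[0,-0.08,0],"translation":[0,0,0],"grip":-1},{"dr":[0,-0.08,0],"translation":[0,0,0],"grip":-1},{"dr":[0,-0.08,0],"translation":[0,0,0],"grip":-1},{"dr":[0,-0.06,0],"translation":[0,0,0],"grip":-1},{"dr":[0,0,0],"translation":[0,0,0],"grip":-1},{"dr":[0,0,0],"translation":[0,0,0],"grip":-1}]'; python3 rd.py
cat > fit.py <<'E'
import numpy as np
L=np.loadtxt("log.txt");t=L[:,0];z=L[:,1:].mean(1)
A=np.c_[np.ones_like(t),np.cos(t),np.sin(t)];x,*_=np.linalg.lstsq(A,z,rcond=None)
print("mean",x[0],"amp",np.hypot(*x[1:]),"peak yaw",np.arctan2(x[2],x[1])%(2*np.pi),"res",(z-A@x).round(3))
E
python3 fit.py
```

```text
time: 29.2
ee_pos: [601.0, 156.2, 149.2]
tcp_rot: [0.255, -0.256, 0.659, -0.659]
contact_force: [-5.1, 0.8, 2.0]
opening: 28.3
yaw 3.8821 j6 1.743 need [4.013 4.008] t 29.2 [-5.1  0.8  2. ] [0.21 1.76 0.05]
time: 30.1
ee_pos: [601.0, 156.2, 149.2]
tcp_rot: [0.381, -0.382, 0.595, -0.595]
contact_force: [-6.1, 1.8, 2.4]
opening: 28.2
yaw 4.2821 j6 2.144 need [3.821 3.855] t 30.1 [-6.1  1.8  2.4] [0.21 1.73 0.03]
time: 31.1
ee_pos: [601.0, 156.2, 149.2]
tcp_rot: [-0.517, 0.517, -0.483, 0.482]
contact_force: [-6.0, 1.1, 1.9]
opening: 28.2
yaw 4.782 j6 2.644 need [3.304 3.308] t 31.1 [-6.   1.1  1.9] [0.27 1.67 0.07]
mean 2.2921672711931182 amp 1.7202393688615436 peak yaw 3.840483196282571 res [-0.018  0.017 -0.005  0.003  0.011 -0.    -0.009  0.001]
```

The CCW fit puts the peak at yaw 3.840 with residuals below 0.02. I'll sweep back CW to cancel the lag.

```bash
sed -i 's/log.txt/log2.txt/' rd.py
python3 -m handwheel '[{"dr":[0,0.04,0],"translation":[0,0,0],"grip":-1},{"dr":[0,0.08,0],"translation":[0,0,0],"grip":-1},{"dr":[0,0.08,0],"translation":[0,0,0],"grip":-1},{"dr":[0,0.08,0],"translation":[0,0,0],"grip":-1},{"dr":[0,0.07,0],"translation":[0,0,0],"grip":-1},{"dr":[0,0.05,0],"translation":[0,0,0],"grip":-1},{"dr":[0,0,0],"translation":[0,0,0],"grip":-1},{"dr":[0,0,0],"translation":[0,0,0],"grip":-1}]'; python3 rd.py
python3 -m handwheel '[{"dr":[0,0.04,0],"translation":[0,0,0],"grip":-1},{"dr":[0,0.08,0],"translation":[0,0,0],"grip":-1},{"dr":[0,0.08,0],"translation":[0,0,0],"grip":-1},{"dr":[0,0.08,0],"translation":[0,0,0],"grip":-1},{"dr":[0,0.08,0],"translation":[0,0,0],"grip":-1},{"dr":[0,0.08,0],"translation":[0,0,0],"grip":-1},{"dr":[0,0.08,0],"translation":[0,0,0],"grip":-1},{"dr":[0,0.05,0],"translation":[0,0,0],"grip":-1},{"dr":[0,0,0],"translation":[0,0,0],"grip":-1},{"dr":[0,0,0],"translation":[0,0,0],"grip":-1}]'; python3 rd.py
python3 -m handwheel '[{"dr":[0,0.04,0],"translation":[0,0,0],"grip":-1},{"dr":[0,0.08,0],"translation":[0,0,0],"grip":-1},{"dr":[0,0.08,0],"translation":[0,0,0],"grip":-1},{"dr":[0,0.08,0],"translation":[0,0,0],"grip":-1},{"dr":[0,0.08,0],"translation":[0,0,0],"grip":-1},{"dr":[0,0.08,0],"translation":[0,0,0],"grip":-1},{"dr":[0,0.08,0],"translation":[0,0,0],"grip":-1},{"dr":[0,0.05,0],"translation":[0,0,0],"grip":-1},{"dr":[0,0,0],"translation":[0,0,0],"grip":-1},{"dr":[0,0,0],"translation":[0,0,0],"grip":-1}]'; python3 rd.py
python3 -m handwheel '[{"dr":[0,0.04,0],"translation":[0,0,0],"grip":-1},{"dr":[0,0.08,0],"translation":[0,0,0],"grip":-1},{"dr":[0,0.08,0],"translation":[0,0,0],"grip":-1},{"dr":[0,0.08,0],"translation":[0,0,0],"grip":-1},{"dr":[0,0.08,0],"translation":[0,0,0],"grip":-1},{"dr":[0,0.08,0],"translation":[0,0,0],"grip":-1},{"dr":[0,0.08,0],"translation":[0,0,0],"grip":-1},{"dr":[0,0.05,0],"translation":[0,0,0],"grip":-1},{"dr":[0,0,0],"translation":[0,0,0],"grip":-1},{"dr":[0,0,0],"translation":[0,0,0],"grip":-1}]'; python3 rd.py
sed 's/log.txt/log2.txt/' fit.py|python3; python3 - <<'E'
import numpy as np
# subset fits: separate slopes
L=np.loadtxt("log.txt")[1:];t=L[:,0];z=L[:,1:].mean(1)
A=np.c_[np.ones_like(t),np.cos(t),np.sin(t)];x,*_=np.linalg.lstsq(A,z,rcond=None);print(np.arctan2(x[2],x[1])%6.2832)
E
```

```text
time: 32.0
ee_pos: [601.1, 156.2, 149.2]
tcp_rot: [0.41, -0.411, 0.576, -0.575]
contact_force: [-5.6, 1.6, 2.6]
opening: 28.6
yaw 4.3816 j6 2.243 need [3.817 3.848] t 32.0 [-5.6  1.6  2.6] [ 0.23  1.7  -0.1 ]
time: 33.1
ee_pos: [601.0, 156.2, 149.2]
tcp_rot: [0.232, -0.233, 0.668, -0.668]
contact_force: [-5.1, 0.9, 3.6]
opening: 28.1
yaw 3.8117 j6 1.673 need [4.089 4.076] t 33.1 [-5.1  0.9  3.6] [ 0.22  1.84 -0.06]
time: 34.2
ee_pos: [601.0, 156.3, 149.2]
tcp_rot: [-0.035, 0.036, -0.706, 0.706]
contact_force: [-5.3, 1.3, 3.1]
opening: 28.0
yaw 3.2417 j6 1.103 need [3.767 3.777] t 34.2 [-5.3  1.3  3.1] [ 0.26  1.92 -0.04]
time: 35.3
ee_pos: [601.0, 156.3, 149.2]
tcp_rot: [0.165, -0.164, -0.687, 0.688]
contact_force: [-5.3, 2.2, 3.0]
opening: 28.4
yaw 2.6717 j6 0.533 need [3.029 3.024] t 35.3 [-5.3  2.2  3. ] [ 0.39  1.99 -0.07]
mean 2.3522930836614986 amp 1.7266809559625556 peak yaw 3.8424917413492943 res [-0.002  0.004 -0.004  0.002]
3.8395848022793184
```

CCW (3.840) and CW (3.842) agree on the peak. Turning to yaw 3.841 and releasing.

```bash
python3 -m handwheel '[{"dr":[0,-0.04,0],"translation":[0,0,0],"grip":-1},{"dr":[0,-0.08,0],"translation":[0,0,0],"grip":-1},{"dr":[0,-0.1,0],"translation":[0,0,0],"grip":-1},{"dr":[0,-0.1,0],"translation":[0,0,0],"grip":-1},{"dr":[0,-0.1,0],"translation":[0,0,0],"grip":-1},{"dr":[0,-0.1,0],"translation":[0,0,0],"grip":-1},{"dr":[0,-0.1,0],"translation":[0,0,0],"grip":-1},{"dr":[0,-0.1,0],"translation":[0,0,0],"grip":-1},{"dr":[0,-0.1,0],"translation":[0,0,0],"grip":-1},{"dr":[0,-0.1,0],"translation":[0,0,0],"grip":-1},{"dr":[0,-0.1,0],"translation":[0,0,0],"grip":-1},{"dr":[0,-0.08,0],"translation":[0,0,0],"grip":-1}]'
python3 -m handwheel '[{"dr":[0,-0.04,0],"translation":[0,0,0],"grip":-1},{"dr":[0,-0.029,0],"translation":[0,0,0],"grip":-1},{"dr":[0,0,0],"translation":[0,0,0],"grip":-1},{"dr":[0,0,0],"translation":[0,0,0],"grip":-1}]'; python3 rd.py; python3 -c "
from h import *
k=camera('scene');crop(k,'z1_s.png',260,140,390,240,6)"
```

```text
time: 36.6
ee_pos: [601.0, 156.2, 149.2]
tcp_rot: [0.22, -0.221, 0.672, -0.672]
contact_force: [-5.1, 1.1, 2.8]
opening: 28.3
time: 37.0
ee_pos: [601.0, 156.2, 149.2]
tcp_rot: [0.242, -0.243, 0.664, -0.664]
contact_force: [-6.5, 1.3, 2.3]
opening: 28.2
yaw 3.841 j6 1.702 need [4.074 4.052] t 37.0 [-6.5  1.3  2.3] [0.19 1.8  0.07]
```

```bash
python3 -m handwheel '[{"dr":[0,0,0],"translation":[0,0,0],"grip":-0.2},{"dr":[0,0,0],"translation":[0,0,0],"grip":0.3},{"dr":[0,0,0],"translation":[0,0,0],"grip":0.3},{"dr":[0,0,0],"translation":[0,0,0],"grip":0.3},{"dr":[0,0,0],"translation":[0,0,0],"grip":0.3}]'; python3 rd.py
python3 -m handwheel '[{"dr":[0,0,0],"translation":[0,-10,0],"grip":0.3},{"dr":[0,0,0],"translation":[0,-25,0],"grip":0.3},{"dr":[0,0,0],"translation":[0,-40,0],"grip":0.3},{"dr":[0,0,0],"translation":[0,-45,0],"grip":0.3},{"dr":[0,0,0],"translation":[0,-30,0],"grip":0.3},{"dr":[0,0,0],"translation":[0,0,0],"grip":0.3},{"dr":[0,0,0],"translation":[0,0,0],"grip":0.3}]'; python3 rd.py
python3 - <<'E'
from h import *
for n in("scene","side","wrist"):
    k=camera(n);cv2.imwrite(f"pics/zz_{n}.png",k["color"])
S=camera("scene");print(needle(S));crop(S,"zz_c.png",260,140,390,240,6)
E
```

```text
time: 37.65
ee_pos: [602.0, 156.3, 149.3]
tcp_rot: [-0.242, 0.242, -0.664, 0.664]
contact_force: [-0.2, -0.7, -1.2]
opening: 55.9
yaw 3.8407 j6 1.702 need [4.025 4.028] t 37.65 [-0.2 -0.7 -1.2] [-0.13 -0.08 -0.04]
time: 38.45
ee_pos: [601.9, 156.5, 300.6]
tcp_rot: [0.243, -0.241, 0.665, -0.664]
contact_force: [0.1, 0.7, -0.7]
opening: 57.3
yaw 3.8408 j6 1.702 need [4.021 4.034] t 38.45 [ 0.1  0.7 -0.7] [-0.12 -0.05  0.01]
(np.float64(4.021868426786333), array([599.6,  29.1]), 370, array([ 1.9, 10.2]))
```

View pics/zz_scene.png

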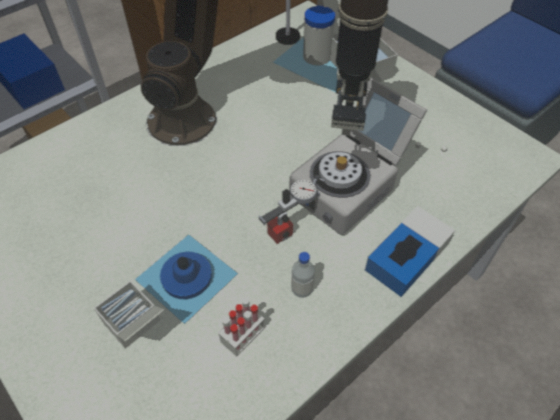

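View pics/zz_c.png

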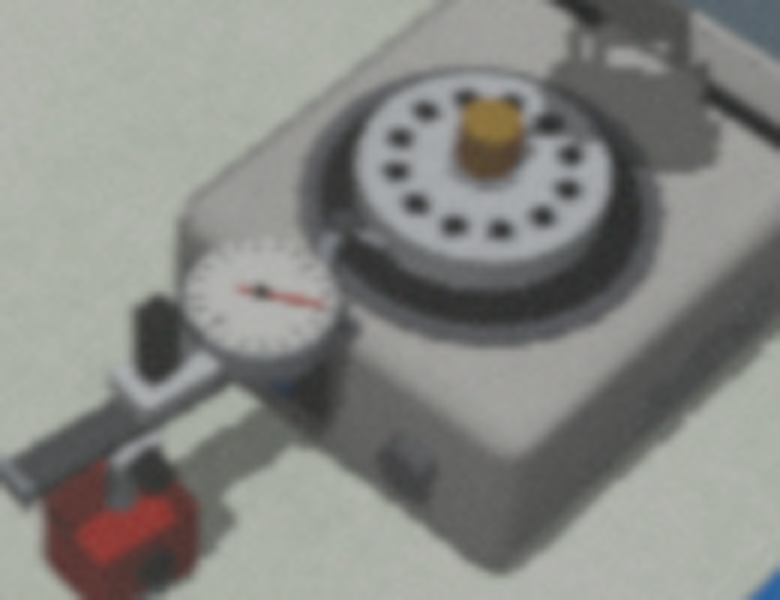

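View pics/z1_s.png

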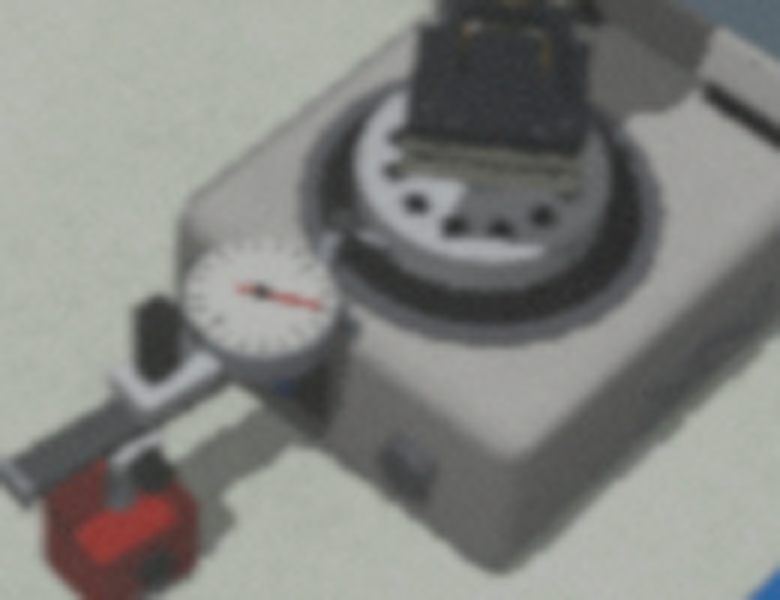

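The rotor holes sit at the same pixels before and after release, the lid is upright on the pad, the gauge is home, and nothing is touching. Handing in.

```bash
python3 -c "
from station import *
print(job_done(), sense()['time'])"
```

```text
the job is handed in; nothing more can be done
the job is handed in; nothing more can be done
```

The job is handed in at about 38.5 s. The lid is on the pad, the gauge is home, and the rotor stands with its high spot at the gauge. No verdict came back.

- **Lid:** It sits upright in the middle of the pad, measured at (521.7, -346.0) against a pad centre of about (521, -346). It was set down with about 12 N at the wrist. The first grasp closed on nothing: the fingertips were about 27 mm higher than the given dimensions say. I then went lower and gripped it properly.
- **Gauge:** I pushed it home by its post until the detent drew it in and the stop was felt at 6.6 N. Afterwards the dial centre measured 135 mm from the rotor axis, as it should when home.
- **High spot:** I turned the rotor at up to about 1 rad/s through about 190° one way, then about 120° back. The two cosine fits put the peak at 3.840 and 3.842 rad of tool yaw, so I left it at 3.841.
- **Last reading:** After letting go and backing away, the needle read 4.02 to 4.03 rad in both fixed views. The rotor holes were at the same pixels before and after release.
- **Disagreements:**
  - The return sweep read about 0.06 rad higher overall, with no shift in the peak.
  - The reading fell from about 4.06 to 4.03 on release, when the roughly 5–6 N side load on the nut came off.
  - The fitted swing was 3.45 rad, against the 3.6 stated.
- **Other things on the bench:** The bottle, rack and carton looked undisturbed in the last overall picture.

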